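# Scoop the nylon feet into their tub and close the tubs

## Robot

A 6-joint arm with a two-finger parallel gripper is mounted at the origin on the work surface. World frame = base frame: x ahead of the robot, y to its left, z up, the work surface at z = 0. Lengths are in mm, angles in rad, forces in N, time in s.
With the tool pointing down it reaches from about 400 to 925 mm from the base axis. Payload 12.5 kg.
Tool frame: the origin (TCP) lies midway between the tips of the shut fingers; the grasp point (between the pads) lies 19 mm behind it; z points along the fingers, y is the line along which they close (so a half turn about z gives the same grasp; the last joint's range is limited). The gripper opens to 95 mm and grips with 3 to 60 N. Pads are 20 mm wide; open, the fingers measure 119 mm over their backs; the gripper's body (75 mm by 180 mm) begins 59 mm behind the grasp point.
Start: joints at [-1.211, 0.491, 1.559, -0, 1.092, -0.106], TCP at [280.736, -558.421, 214.661] pointing down, gripper open.
Joint ranges: [-3.1, 3.1], [-0.84, 2.19], [0.05, 2.79], [-1.13, 4.28], [0.06, 2.93], [-2.69, 2.69]. Speed limits (rad/s): [2.22, 2.22, 2.79, 3.14, 3.14, 3.14].

## Interface

Orientations are given as [roll, pitch, yaw] about the fixed x, y, z axes, in that order (R = Rz(yaw) Ry(pitch) Rx(roll)).
In Python, from cell import env gives the robot as it stands.
- The arm moves only by the tool arm_command, never from a script. Its argument "targets" is a list of rows, each a list of 5 numbers: the shift along the tool's x, y, z in mm, then the turn about the tool's z in degrees, then the opening, from 0 (shut) to 1 (fully open). In form: [[tx, ty, tz, roll, fingers], ...]. A call has 1 to 5 rows; each row is the pose to reach, as a shift and turn from the pose commanded when the call began, along the tool's axes at that moment; what a row does not reach only later rows make up. A row lasts 1/10 s, in which the tool goes at most 50 mm and 8.59 degrees, less where a joint would pass 70% of its speed; a pose out of reach is approached as far as the arm can. A call with a gripper value outside its range is refused whole. The fingers move at their own pace and stop on an object; the grip force is fixed at half the most. Time passes only in rows, so rows that repeat a pose let the fingers close. It gives the time, the measured TCP pose, the force, the opening and the grip force at its end, in the units of the state.
- env.state(): the state, without advancing time (a new reading comes with each control period).
- env.read_camera(name): name is "scene" or "top" or "wrist"; returns a dict with "frame" (400x640x3 uint8, red, green, blue), "vertical_fov" (degrees; the focal length in pixels is half the picture's height over the tangent of half this angle, whatever the lens; pixels are square), "cx", "cy" (the principal point, pixels), "world_from_camera" (4x4, takes a point from camera to world coordinates); the wrist camera has in their place "hand_eye" (4x4, takes a point from camera to tool coordinates, whose origin is the TCP and whose axes are the flange's). Camera axes: x right, y down, z forward; pixel columns grow to the right and rows downward; lengths in mm; the calibration is good to about 2 mm. A picture is of the moment at which its call begins: read the wrist's pose just before it. There is no depth.
- env.job_done(): hands the job in; it is judged then, once.
The state is a dict: "t": time; "joints": joint angles; "qvel": joint speeds; "tau": joint torques, N m; "eef_pos": TCP position; "tcp_rot": TCP orientation; "ft_force": force on the tool from outside, world axes, zero at the start; "moment": the same for the moment, N m; "opening": opening from 0.0 (shut) to 1.0 (fully open); "grip_force": force on a finger pad.
Only numpy, scipy, OpenCV 4.12 (cv2) and the standard library are available. Lean on these libraries where they do the work, as an engineer would, in place of code of your own. Each camera call takes 0.05 s, during which the arm holds its last target. There are 200 camera calls.

## Task

Use the hand scoop to move all the black nylon feet from the aluminium tray into whichever of the two grey tubs already holds one like them; do not take them out of the tray with the fingers (one spilled on the bench may be picked up by hand). Finish with a lid set squarely on each tub and the scoop standing flat on its mat. The bolt stays in its tub, and the tape measure, can and screwdriver are left alone.

Things in the scene. Friction and masses are not known exactly. Their poses are not given: they have to be found in the camera images.
- tray: Fixed aluminium sorting tray, open on top, 300 (x) x 102 (y) mm outside, walls 5 mm thick and 60 mm high, but the end wall at -x (robot's side) 75 mm; z up, origin: centre of its underside. Its flat floor, at z = 5 mm, is 92 mm wide and runs from x = -145 to +100 mm; from there a ramp climbs to z = 45 mm at x = +145 mm. The feet start at x = -141 to +11 mm; the rest is free.
- scoop_grip (a point): Centre of the grip of the loose aluminium hand scoop (0.25 kg): a black block 26 (x) x 56 (y) x 36 (z) mm above the rear of the scoop, on a thin stem from the back wall. The scoop's open mouth looks to its -x, z is up. The underside of the scoop is 82 mm below this point, the mouth's lip at x = -60 mm and the back at x = +20 mm from it. It starts flat on the mat.
- scoop_base (a point): The same scoop, same axes: centre of the underside of its flat floor plate, 80 (x) x 80 (y) x 1.5 mm, lip at x = -40 mm. Back wall 48 mm high; side walls 42 mm high, beginning 28 mm behind the lip; all 3 mm thick. This point is 20 mm on the mouth's side (-x) of scoop_grip and 82 mm below it.
- mat: Fixed black rubber mat 128 x 128 x 4 mm on the bench, the scoop's place. Origin: centre of its underside.
- tub_a: Loose grey plastic tub, open on top, 118 x 118 mm and 80 mm high outside, walls and floor 4 mm thick, 0.7 kg. Origin: centre of its underside, z up. One of the two tubs holds the sample foot, the other the bolt: which is which varies.
- tub_b: The second tub, the same as tub_a.
- lid_a_knob (a point): Point near the middle of the black knob, 24 (x) x 50 (y) x 50 (z) mm, of a loose grey lid, 0.15 kg: square plate 128 x 128 x 4 mm, under it a slab 98 x 98 x 8 mm that drops into a tub's mouth (6 mm play all round). This point is 22 mm below the knob's top and 40 mm above the slab's underside, so 112 mm above the tub's underside when the lid is on. Starts lying on the bench.
- lid_b_knob (a point): A second lid, the same. Either lid fits either tub.
- sample_c (a point): Centre of a nylon foot of the same kind that already lies in one of the tubs.
- bolt_c (a point): Middle of a stout steel hex bolt, 64 mm long, head 30 mm across, that lies in the other tub; it stays there.
- tape: Bystander: tape measure, 60 x 36 x 60 mm. Origin: centre of its underside.
- can: Bystander: white can, 60 mm across, 130 mm high. Origin: centre of its underside.
- driver: Bystander: screwdriver lying on the bench.
- buf0_c (a point): Centre of a loose machine foot of hard, slippery black nylon (friction about 0.2): a bun-shaped round, 34 mm across and 26 mm high with well rounded edges, 20 g. Lies in the tray at the start, or is absent (None): 6 to 8 are there.
- buf1_c (a point): Another such foot, or absent.
- buf2_c (a point): Another such foot, or absent.
- buf3_c (a point): Another such foot, or absent.
- buf4_c (a point): Another such foot, or absent.
- buf5_c (a point): Another such foot, or absent.
- buf6_c (a point): Another such foot, or absent.
- buf7_c (a point): Another such foot, or absent.

How it is judged (in metres and radians):
On the way, in this order (a step that is already met when the one before it is completed fails the run):
1. a foot is carried in the scoop, above the tray's rim (((x of buf0_c in the frame of scoop_base between -0.042 and 0.04 m and y of buf0_c in the frame of scoop_base between -0.042 and 0.042 m and z of buf0_c in the frame of scoop_base between 0 and 0.07 m and height (world z) of buf0_c above 0.08 m) or (x of buf1_c in the frame of scoop_base between -0.042 and 0.04 m and y of buf1_c in the frame of scoop_base between -0.042 and 0.042 m and z of buf1_c in the frame of scoop_base between 0 and 0.07 m and height (world z) of buf1_c above 0.08 m) or (x of buf2_c in the frame of scoop_base between -0.042 and 0.04 m and y of buf2_c in the frame of scoop_base between -0.042 and 0.042 m and z of buf2_c in the frame of scoop_base between 0 and 0.07 m and height (world z) of buf2_c above 0.08 m) or (x of buf3_c in the frame of scoop_base between -0.042 and 0.04 m and y of buf3_c in the frame of scoop_base between -0.042 and 0.042 m and z of buf3_c in the frame of scoop_base between 0 and 0.07 m and height (world z) of buf3_c above 0.08 m) or (x of buf4_c in the frame of scoop_base between -0.042 and 0.04 m and y of buf4_c in the frame of scoop_base between -0.042 and 0.042 m and z of buf4_c in the frame of scoop_base between 0 and 0.07 m and height (world z) of buf4_c above 0.08 m) or (x of buf5_c in the frame of scoop_base between -0.042 and 0.04 m and y of buf5_c in the frame of scoop_base between -0.042 and 0.042 m and z of buf5_c in the frame of scoop_base between 0 and 0.07 m and height (world z) of buf5_c above 0.08 m) or (x of buf6_c in the frame of scoop_base between -0.042 and 0.04 m and y of buf6_c in the frame of scoop_base between -0.042 and 0.042 m and z of buf6_c in the frame of scoop_base between 0 and 0.07 m and height (world z) of buf6_c above 0.08 m) or (x of buf7_c in the frame of scoop_base between -0.042 and 0.04 m and y of buf7_c in the frame of scoop_base between -0.042 and 0.042 m and z of buf7_c in the frame of scoop_base between 0 and 0.07 m and height (world z) of buf7_c above 0.08 m))), for 0.2 s.
2. all the feet are in the tub that holds the sample foot ((((x of sample_c in the frame of tub_a between -0.056 and 0.056 m and y of sample_c in the frame of tub_a between -0.056 and 0.056 m and z of sample_c in the frame of tub_a between 0 and 0.08 m) and (x of bolt_c in the frame of tub_b between -0.056 and 0.056 m and y of bolt_c in the frame of tub_b between -0.056 and 0.056 m and z of bolt_c in the frame of tub_b between 0 and 0.08 m) and (x of buf0_c in the frame of tub_a between -0.056 and 0.056 m and y of buf0_c in the frame of tub_a between -0.056 and 0.056 m and z of buf0_c in the frame of tub_a between 0 and 0.08 m) and (x of buf1_c in the frame of tub_a between -0.056 and 0.056 m and y of buf1_c in the frame of tub_a between -0.056 and 0.056 m and z of buf1_c in the frame of tub_a between 0 and 0.08 m) and (x of buf2_c in the frame of tub_a between -0.056 and 0.056 m and y of buf2_c in the frame of tub_a between -0.056 and 0.056 m and z of buf2_c in the frame of tub_a between 0 and 0.08 m) and (x of buf3_c in the frame of tub_a between -0.056 and 0.056 m and y of buf3_c in the frame of tub_a between -0.056 and 0.056 m and z of buf3_c in the frame of tub_a between 0 and 0.08 m) and (x of buf4_c in the frame of tub_a between -0.056 and 0.056 m and y of buf4_c in the frame of tub_a between -0.056 and 0.056 m and z of buf4_c in the frame of tub_a between 0 and 0.08 m) and (x of buf5_c in the frame of tub_a between -0.056 and 0.056 m and y of buf5_c in the frame of tub_a between -0.056 and 0.056 m and z of buf5_c in the frame of tub_a between 0 and 0.08 m) and (x of buf6_c in the frame of tub_a between -0.056 and 0.056 m and y of buf6_c in the frame of tub_a between -0.056 and 0.056 m and z of buf6_c in the frame of tub_a between 0 and 0.08 m) and (x of buf7_c in the frame of tub_a between -0.056 and 0.056 m and y of buf7_c in the frame of tub_a between -0.056 and 0.056 m and z of buf7_c in the frame of tub_a between 0 and 0.08 m)) or ((x of sample_c in the frame of tub_b between -0.056 and 0.056 m and y of sample_c in the frame of tub_b between -0.056 and 0.056 m and z of sample_c in the frame of tub_b between 0 and 0.08 m) and (x of bolt_c in the frame of tub_a between -0.056 and 0.056 m and y of bolt_c in the frame of tub_a between -0.056 and 0.056 m and z of bolt_c in the frame of tub_a between 0 and 0.08 m) and (x of buf0_c in the frame of tub_b between -0.056 and 0.056 m and y of buf0_c in the frame of tub_b between -0.056 and 0.056 m and z of buf0_c in the frame of tub_b between 0 and 0.08 m) and (x of buf1_c in the frame of tub_b between -0.056 and 0.056 m and y of buf1_c in the frame of tub_b between -0.056 and 0.056 m and z of buf1_c in the frame of tub_b between 0 and 0.08 m) and (x of buf2_c in the frame of tub_b between -0.056 and 0.056 m and y of buf2_c in the frame of tub_b between -0.056 and 0.056 m and z of buf2_c in the frame of tub_b between 0 and 0.08 m) and (x of buf3_c in the frame of tub_b between -0.056 and 0.056 m and y of buf3_c in the frame of tub_b between -0.056 and 0.056 m and z of buf3_c in the frame of tub_b between 0 and 0.08 m) and (x of buf4_c in the frame of tub_b between -0.056 and 0.056 m and y of buf4_c in the frame of tub_b between -0.056 and 0.056 m and z of buf4_c in the frame of tub_b between 0 and 0.08 m) and (x of buf5_c in the frame of tub_b between -0.056 and 0.056 m and y of buf5_c in the frame of tub_b between -0.056 and 0.056 m and z of buf5_c in the frame of tub_b between 0 and 0.08 m) and (x of buf6_c in the frame of tub_b between -0.056 and 0.056 m and y of buf6_c in the frame of tub_b between -0.056 and 0.056 m and z of buf6_c in the frame of tub_b between 0 and 0.08 m) and (x of buf7_c in the frame of tub_b between -0.056 and 0.056 m and y of buf7_c in the frame of tub_b between -0.056 and 0.056 m and z of buf7_c in the frame of tub_b between 0 and 0.08 m)))), for 0.2 s.
At the end, for the whole second after the job is handed in: All the feet present lie in the tub that holds the sample foot, the bolt in the other; a lid is on each tub: centred within 12 mm, square within 0.15 rad, flat on the rim; the scoop stands flat on the mat, its centre within 50 mm of the mat's; scoop and lids are at rest ((((x of sample_c in the frame of tub_a between -0.056 and 0.056 m and y of sample_c in the frame of tub_a between -0.056 and 0.056 m and z of sample_c in the frame of tub_a between 0 and 0.08 m) and (x of bolt_c in the frame of tub_b between -0.056 and 0.056 m and y of bolt_c in the frame of tub_b between -0.056 and 0.056 m and z of bolt_c in the frame of tub_b between 0 and 0.08 m) and (x of buf0_c in the frame of tub_a between -0.056 and 0.056 m and y of buf0_c in the frame of tub_a between -0.056 and 0.056 m and z of buf0_c in the frame of tub_a between 0 and 0.08 m) and (x of buf1_c in the frame of tub_a between -0.056 and 0.056 m and y of buf1_c in the frame of tub_a between -0.056 and 0.056 m and z of buf1_c in the frame of tub_a between 0 and 0.08 m) and (x of buf2_c in the frame of tub_a between -0.056 and 0.056 m and y of buf2_c in the frame of tub_a between -0.056 and 0.056 m and z of buf2_c in the frame of tub_a between 0 and 0.08 m) and (x of buf3_c in the frame of tub_a between -0.056 and 0.056 m and y of buf3_c in the frame of tub_a between -0.056 and 0.056 m and z of buf3_c in the frame of tub_a between 0 and 0.08 m) and (x of buf4_c in the frame of tub_a between -0.056 and 0.056 m and y of buf4_c in the frame of tub_a between -0.056 and 0.056 m and z of buf4_c in the frame of tub_a between 0 and 0.08 m) and (x of buf5_c in the frame of tub_a between -0.056 and 0.056 m and y of buf5_c in the frame of tub_a between -0.056 and 0.056 m and z of buf5_c in the frame of tub_a between 0 and 0.08 m) and (x of buf6_c in the frame of tub_a between -0.056 and 0.056 m and y of buf6_c in the frame of tub_a between -0.056 and 0.056 m and z of buf6_c in the frame of tub_a between 0 and 0.08 m) and (x of buf7_c in the frame of tub_a between -0.056 and 0.056 m and y of buf7_c in the frame of tub_a between -0.056 and 0.056 m and z of buf7_c in the frame of tub_a between 0 and 0.08 m)) or ((x of sample_c in the frame of tub_b between -0.056 and 0.056 m and y of sample_c in the frame of tub_b between -0.056 and 0.056 m and z of sample_c in the frame of tub_b between 0 and 0.08 m) and (x of bolt_c in the frame of tub_a between -0.056 and 0.056 m and y of bolt_c in the frame of tub_a between -0.056 and 0.056 m and z of bolt_c in the frame of tub_a between 0 and 0.08 m) and (x of buf0_c in the frame of tub_b between -0.056 and 0.056 m and y of buf0_c in the frame of tub_b between -0.056 and 0.056 m and z of buf0_c in the frame of tub_b between 0 and 0.08 m) and (x of buf1_c in the frame of tub_b between -0.056 and 0.056 m and y of buf1_c in the frame of tub_b between -0.056 and 0.056 m and z of buf1_c in the frame of tub_b between 0 and 0.08 m) and (x of buf2_c in the frame of tub_b between -0.056 and 0.056 m and y of buf2_c in the frame of tub_b between -0.056 and 0.056 m and z of buf2_c in the frame of tub_b between 0 and 0.08 m) and (x of buf3_c in the frame of tub_b between -0.056 and 0.056 m and y of buf3_c in the frame of tub_b between -0.056 and 0.056 m and z of buf3_c in the frame of tub_b between 0 and 0.08 m) and (x of buf4_c in the frame of tub_b between -0.056 and 0.056 m and y of buf4_c in the frame of tub_b between -0.056 and 0.056 m and z of buf4_c in the frame of tub_b between 0 and 0.08 m) and (x of buf5_c in the frame of tub_b between -0.056 and 0.056 m and y of buf5_c in the frame of tub_b between -0.056 and 0.056 m and z of buf5_c in the frame of tub_b between 0 and 0.08 m) and (x of buf6_c in the frame of tub_b between -0.056 and 0.056 m and y of buf6_c in the frame of tub_b between -0.056 and 0.056 m and z of buf6_c in the frame of tub_b between 0 and 0.08 m) and (x of buf7_c in the frame of tub_b between -0.056 and 0.056 m and y of buf7_c in the frame of tub_b between -0.056 and 0.056 m and z of buf7_c in the frame of tub_b between 0 and 0.08 m))) and ((horizontal distance between lid_a_knob and tub_a below 0.012 m and z of lid_a_knob in the frame of tub_a between 0.106 and 0.118 m and (angle between the x axis of lid_a_knob and the x axis of tub_a, either way round below 0.15 rad or angle between the x axis of lid_a_knob and the y axis of tub_a, either way round below 0.15 rad) and angle between each of tub_a, lid_a_knob's own z axis and vertical below 0.05 rad) or (horizontal distance between lid_b_knob and tub_a below 0.012 m and z of lid_b_knob in the frame of tub_a between 0.106 and 0.118 m and (angle between the x axis of lid_b_knob and the x axis of tub_a, either way round below 0.15 rad or angle between the x axis of lid_b_knob and the y axis of tub_a, either way round below 0.15 rad) and angle between each of tub_a, lid_b_knob's own z axis and vertical below 0.05 rad)) and ((horizontal distance between lid_a_knob and tub_b below 0.012 m and z of lid_a_knob in the frame of tub_b between 0.106 and 0.118 m and (angle between the x axis of lid_a_knob and the x axis of tub_b, either way round below 0.15 rad or angle between the x axis of lid_a_knob and the y axis of tub_b, either way round below 0.15 rad) and angle between each of tub_b, lid_a_knob's own z axis and vertical below 0.05 rad) or (horizontal distance between lid_b_knob and tub_b below 0.012 m and z of lid_b_knob in the frame of tub_b between 0.106 and 0.118 m and (angle between the x axis of lid_b_knob and the x axis of tub_b, either way round below 0.15 rad or angle between the x axis of lid_b_knob and the y axis of tub_b, either way round below 0.15 rad) and angle between each of tub_b, lid_b_knob's own z axis and vertical below 0.05 rad)) and horizontal distance between scoop_base and mat below 0.05 m and height (world z) of scoop_base between 0.001 and 0.009 m and angle between scoop_base's own z axis and vertical below 0.06 rad and linear speed of each of scoop, lid_a, lid_b below 0.02 m/s); the robot touches nothing.
It fails at once if the fingers touch a foot that is still in the tray ((contact force between the fingers and buf0 above 0.5 N and x of buf0_c in the frame of tray between -0.148 and 0.148 m and y of buf0_c in the frame of tray between -0.048 and 0.048 m and z of buf0_c in the frame of tray between 0 and 0.06 m) or (contact force between the fingers and buf1 above 0.5 N and x of buf1_c in the frame of tray between -0.148 and 0.148 m and y of buf1_c in the frame of tray between -0.048 and 0.048 m and z of buf1_c in the frame of tray between 0 and 0.06 m) or (contact force between the fingers and buf2 above 0.5 N and x of buf2_c in the frame of tray between -0.148 and 0.148 m and y of buf2_c in the frame of tray between -0.048 and 0.048 m and z of buf2_c in the frame of tray between 0 and 0.06 m) or (contact force between the fingers and buf3 above 0.5 N and x of buf3_c in the frame of tray between -0.148 and 0.148 m and y of buf3_c in the frame of tray between -0.048 and 0.048 m and z of buf3_c in the frame of tray between 0 and 0.06 m) or (contact force between the fingers and buf4 above 0.5 N and x of buf4_c in the frame of tray between -0.148 and 0.148 m and y of buf4_c in the frame of tray between -0.048 and 0.048 m and z of buf4_c in the frame of tray between 0 and 0.06 m) or (contact force between the fingers and buf5 above 0.5 N and x of buf5_c in the frame of tray between -0.148 and 0.148 m and y of buf5_c in the frame of tray between -0.048 and 0.048 m and z of buf5_c in the frame of tray between 0 and 0.06 m) or (contact force between the fingers and buf6 above 0.5 N and x of buf6_c in the frame of tray between -0.148 and 0.148 m and y of buf6_c in the frame of tray between -0.048 and 0.048 m and z of buf6_c in the frame of tray between 0 and 0.06 m) or (contact force between the fingers and buf7 above 0.5 N and x of buf7_c in the frame of tray between -0.148 and 0.148 m and y of buf7_c in the frame of tray between -0.048 and 0.048 m and z of buf7_c in the frame of tray between 0 and 0.06 m)).
It fails at once if a bystander (tape measure, can, screwdriver) is moved by more than 30 mm (distance of any of tape, can, driver from where it was at the start of the episode above 0.03 m).
Of buf0, buf1, buf2, buf3, buf4, buf5, buf6, buf7 only 6 to 8 are there at a start; the rules pass over those that are not, and their reading is None.
At some moment in a run one of scoop, lid_a, lid_b may be knocked a few centimetres aside while the robot is not near it.
It also fails if it takes over 210 s, if anything falls off the work surface, if the arm or the gripper's body presses on something with over 40 N, if the wrist force passes 120 N, or if a joint passes its speed limit or range.

## Working session

There is one attempt and no reset: what is moved stays moved. The work goes in short steps, Python scripts to look and compute and a tool call to move; the robot and the scene stay as the last step left them, time stands still between calls to the robot, and variables do not carry over. Pictures are saved under pics/ and viewed, at most 14 in all, crops included, and the job is handed in when it is done.

Besides the shell and the picture viewer there is one more tool, called by a JSON object that holds its "op" and its "data". arm_command: Moves the arm, as the interface text tells. Its arguments: {"type":"object","properties":{"targets":{"type":"array","items":{"type":"array","items":{"type":"number"}}}},"required":["targets"]}

```bash
ls; mkdir -p pics
cat > h.py <<'E'
import numpy as np,cv2
from cell import env
def cam(n):
    c=env.read_camera(n); f=c["frame"]; return c,f
def K(c):
    f=200/np.tan(np.radians(c["vertical_fov"])/2); return f
def save(c,name,box=None,s=1):
    im=c["frame"][:,:,::-1]
    if box: im=im[box[1]:box[3],box[0]:box[2]]
    if s!=1: im=cv2.resize(im,None,fx=s,fy=s,interpolation=cv2.INTER_CUBIC)
    cv2.imwrite("pics/"+name,im)
def pix(c,u,v,z,W=None):
    W=c["world_from_camera"] if W is None else W
    W=np.array(W); d=W[:3,:3]@np.array([(u-c["cx"])/K(c),(v-c["cy"])/K(c),1]); o=W[:3,3]
    return (o+d*(z-o[2])/d[2]).round(1)
def proj(c,p,W=None):
    W=np.array(c["world_from_camera"] if W is None else W); q=W[:3,:3].T@(np.array(p)-W[:3,3])
    return (K(c)*q[0]/q[2]+c["cx"],K(c)*q[1]/q[2]+c["cy"])
E
python3 - <<'E'
from h import *
for n in("top","scene"):
    c,_=cam(n); save(c,n+"0.png"); print(n,c["vertical_fov"],c["cx"],c["cy"],np.array(c["world_from_camera"]).round(3).tolist(),[k for k in c])
c,_=cam("wrist"); print(c["vertical_fov"],np.array(c["hand_eye"]).round(3).tolist())
print(env.state())
E
```

```text
pics
top 48.312622957430136 321.79475574060615 202.03257080277297 [[0.0, -0.993, 0.12, 485.522], [-1.0, 0.001, 0.01, -85.496], [-0.01, -0.12, -0.993, 1107.94], [0.0, 0.0, 0.0, 1.0]] ['frame', 'vertical_fov', 'cx', 'cy', 'world_from_camera']
scene 52.80515361652144 317.67976740497176 205.53790111159742 [[0.051, 0.715, -0.698, 1424.889], [0.999, -0.05, 0.021, -102.766], [-0.02, -0.698, -0.716, 953.1], [0.0, 0.0, 0.0, 1.0]] ['frame', 'vertical_fov', 'cx', 'cy', 'world_from_camera']
66.03057877900511 [[0.001, -0.972, -0.235, 66.358], [1.0, 0.001, -0.0, -0.621], [0.001, -0.235, 0.972, -170.932], [0.0, 0.0, 0.0, 1.0]]
{'t': 0.15, 'joints': array([-1.21058697e+00,  4.91404135e-01,  1.55929001e+00, -3.16405956e-05,
        1.09169087e+00, -1.05607828e-01]), 'qvel': array([ 0.00017104, -0.00285481, -0.0028459 , -0.00307922,  0.00101677,
       -0.00089018]), 'tau': array([ 1.82504013e-03, -6.12897348e+01, -2.58277917e+01,  6.92356448e-02,
        4.73371998e-02, -9.70223164e-05]), 'eef_pos': array([ 280.67096799, -558.24865823,  214.21322091]), 'tcp_rot': array([-3.14080175e+00, -5.56142271e-05,  4.65831760e-01]), 'ft_force': array([-0.15607288, -0.00840865, -0.29569927]), 'moment': array([-0.00207477, -0.04469011, -0.04572609]), 'grip_force': 0.0, 'opening': 1.002560469106516}
```

View pics/top0.png

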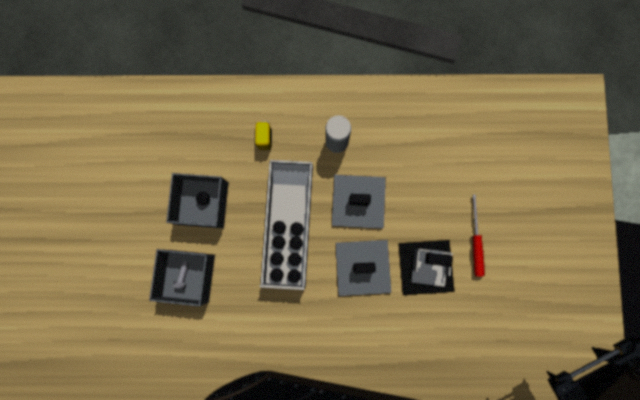

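View pics/scene0.png

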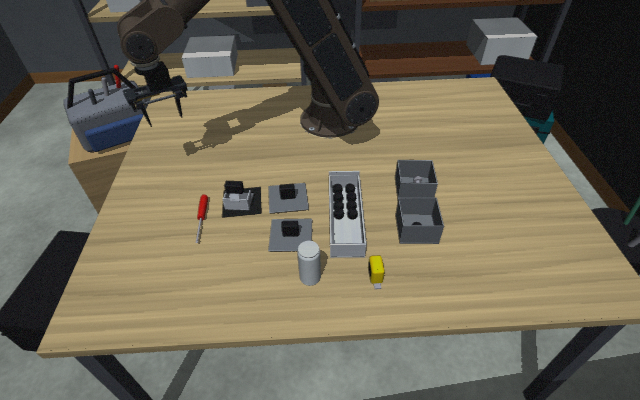

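The top view shows the sample tub centred near px (198,200) and the bolt tub near (183,278). The tray is at (288,225) with 8 feet, the lids at (358,202) and (363,268), and the scoop on its mat at (427,267).

Run:
```python
from h import *
c,f=cam("top"); save(c,"top_crop.png",(140,110,300,310) and (145,125,465,310),2.5)
print(pix(c,198,178,80),pix(c,183,255,80),pix(c,363,200,60),pix(c,360,200,60))
hsv=cv2.cvtColor(f,cv2.COLOR_RGB2HSV)
m=((hsv[:,:,1]<70)).astype(np.uint8)*255
m[:125]=0;m[312:]=0;m[:,:140]=0;m[:,465:]=0
cs,_=cv2.findContours(m,cv2.RETR_EXTERNAL,cv2.CHAIN_APPROX_NONE)
for k in cs:
    if cv2.contourArea(k)>400:
        r=cv2.minAreaRect(k); print(np.round(r[0],1),np.round(r[1],1),round(r[2],1),cv2.contourArea(k), 'z12',pix(c,*r[0],12),'z80',pix(c,*r[0],80))
```

```text
[666.8 214.7  80. ] [487.6 243.2  80. ] [ 617.  -172.8   60. ] [ 617.1 -165.7   60. ]
[181.2 277.6] [58.6 53.7] 6.6 2942.5 z12 [433.1 267.3  12. ] z80 [436.3 245.4  80. ]
[426.9 267.1] [49.7 51.8] 86.3 2293.0 z12 [ 458.9 -330.    12. ] z80 [ 460.6 -314.9   80. ]
[362.7 267.5] [53.7 53.1] 86.6 2722.5 z12 [ 457.8 -174.4   12. ] z80 [ 459.6 -168.9   80. ]
[358.5 201.2] [52.1 51.9] 3.0 2579.0 z12 [ 620.2 -165.7   12. ] z80 [ 611.8 -160.7   80. ]
[196.6 200. ] [57.4 51.6] 4.8 2749.0 z12 [623.4 236.1  12. ] z80 [614.8 216.1  80. ]
[286.2 224.6] [ 45.  129.2] 3.6 5538.5 z12 [562.2  12.7  12. ] z80 [557.4   6.6  80. ]
[337.5 138.5] [27. 25.] 90.0 550.5 z12 [ 779.2 -114.3   12. ] z80 [ 761.  -112.5   80. ]
```

View pics/top_crop.png

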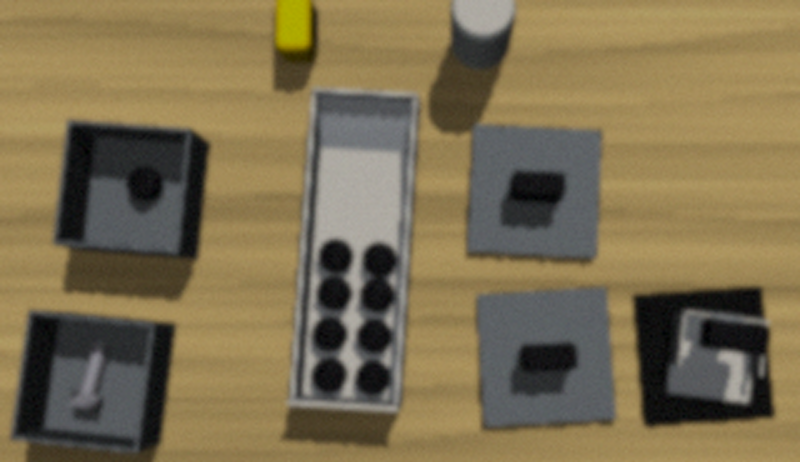

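```bash
cat >> h.py <<'E'
from scipy.spatial.transform import Rotation as R
def tool():
    s=env.state(); T=np.eye(4); T[:3,:3]=R.from_euler('xyz',s["tcp_rot"]).as_matrix(); T[:3,3]=s["eef_pos"]; return s,T
def wrist():
    s,T=tool(); c=env.read_camera("wrist"); c["world_from_camera"]=T@np.array(c["hand_eye"]); return c
def goto(x,y,z,yaw):
    s,T=tool(); d=T[:3,:3].T@(np.array([x,y,z])-T[:3,3]); r=-np.degrees((yaw-s["tcp_rot"][2]+np.pi)%(2*np.pi)-np.pi)
    print("delta",d.round(1),"roll",round(r,1),"rows>=",np.ceil(max(np.linalg.norm(d)/45,abs(r)/8)),"at",s["eef_pos"].round(1),s["tcp_rot"].round(3),"t",round(s["t"],2),"open",round(s["opening"],2))
E
python3 -c "
from h import *
goto(475,-325,230,1.45)"
```

```text
delta [ 278.4 -121.2  -15.6] roll -56.4 rows>= 8.0 at [ 280.7 -558.3  214.3] [-3.141 -0.     0.466] t 0.2 open 1.0
```

{"op": "arm_command", "data": {"targets": [[30, -13, -2, -7, 1], [65, -28, -4, -14, 1], [105, -46, -8, -21, 1], [145, -63, -10, -28, 1], [185, -80, -12, -35, 1]]}}

```text
t: 0.7
eef_pos: [410.9, -402.5, 226.7]
tcp_rot: [3.142, 0.0, 1.081]
ft_force: [0.9, -0.6, -0.1]
opening: 1.001
grip_force: 0.0
```

```bash
python3 -c "
from h import *
goto(475,-325,230,1.45)"
```

```text
delta [98.5 20.2 -3.3] roll -21.1 rows>= 3.0 at [ 410.9 -402.5  226.7] [3.142 0.    1.081] t 0.7 open 1.0
```

{"op": "arm_command", "data": {"targets": [[40, 8, -1, -7, 1], [75, 15, -2, -14, 1], [98, 20, -3, -21, 1], [98, 20, -3, -21, 1]]}}

```text
t: 1.1
eef_pos: [475.6, -325.0, 229.7]
tcp_rot: [3.141, -0.0, 1.449]
ft_force: [-0.4, -0.3, -0.9]
opening: 0.999
grip_force: 0.0
```

Run:
```python
from h import *
c=wrist(); save(c,"w1.png")
goto(475,-325,230,1.45)
np.save("w1.npy",c["world_from_camera"])
```

```text
delta [ 1.2  0.1 -0.4] roll -0.3 rows>= 1.0 at [ 474.7 -326.2  229.6] [-3.142  0.     1.444] t 1.15 open 1.0
```

View pics/w1.png

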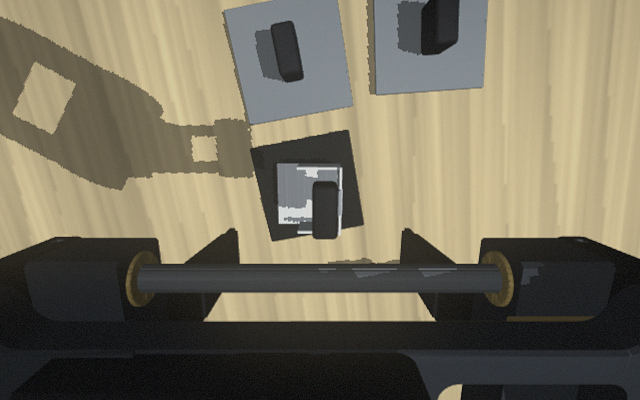

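The wrist view shows the scoop's grip block at u 313–338, v 181–238. It is roughly aligned with the tool, with the mat corners at (250,151), (347,130), (363,224) and (272,241).

Run:
```python
from h import *
c=wrist()
g=cv2.cvtColor(c["frame"],cv2.COLOR_RGB2GRAY)
print(pix(c,325.5,211,104), pix(c,314,236,104),pix(c,337,236,104),pix(c,314,184,104),pix(c,337,184,104))
m=[pix(c,*p,4) for p in((250,151),(347,130),(363,224),(272,241))]; print("mat",np.mean(m,0),m)
for v in range(176,244,6): print(v,g[v,306:346:1].tolist())
m=[pix(c,*p,12) for p in((223,12),(332,-14),(352,103),(249,124))]; print("lid_b",np.mean(m,0),m)
m=[pix(c,*p,62) for p in((275,24),(295,20),(302,76),(282,82))]; print("knob_b",np.mean(m,0),m)
```

```text
[ 480.  -336.9  104. ] [ 465.3 -361.4  104. ] [ 488.5 -364.4  104. ] [ 472.2 -308.5  104. ] [ 494.4 -311.3  104. ]
mat [ 459.925 -329.4      4.   ] [array([ 393.2, -272.7,    4. ]), array([ 518.2, -262.3,    4. ]), array([ 526.8, -387. ,    4. ]), array([ 401.5, -395.6,    4. ])]
176 [128, 147, 183, 126, 125, 125, 143, 190, 191, 190, 190, 193, 180, 125, 128, 129, 130, 130, 130, 131, 134, 134, 132, 132, 131, 132, 130, 133, 132, 132, 135, 127, 74, 96, 170, 225, 204, 45, 53, 53]
182 [130, 130, 134, 131, 131, 134, 132, 113, 43, 36, 39, 43, 43, 47, 42, 39, 41, 41, 38, 38, 42, 44, 41, 42, 44, 44, 43, 41, 46, 39, 51, 79, 74, 113, 197, 224, 205, 42, 53, 54]
188 [131, 132, 134, 134, 131, 135, 123, 41, 42, 50, 51, 56, 54, 53, 55, 54, 50, 54, 53, 54, 55, 56, 56, 54, 55, 57, 55, 57, 54, 58, 52, 51, 42, 61, 112, 179, 197, 95, 48, 54]
194 [132, 131, 132, 131, 130, 134, 122, 51, 45, 48, 50, 57, 54, 58, 53, 57, 55, 57, 56, 55, 55, 54, 55, 58, 55, 57, 61, 60, 58, 59, 54, 45, 74, 131, 156, 165, 181, 117, 48, 53]
200 [159, 224, 218, 216, 217, 220, 207, 62, 40, 51, 50, 54, 55, 56, 55, 52, 55, 55, 56, 58
[... 979 characters left out ...]
, 191, 189, 189, 191, 180, 111, 52, 42, 46, 46, 46, 48, 47, 47, 45, 48, 46, 45, 45, 49, 44, 48, 47, 47, 51, 47, 47, 49, 112, 186, 182, 177, 180, 187, 191, 194, 194]
242 [189, 186, 188, 191, 189, 187, 187, 187, 185, 183, 182, 182, 180, 179, 179, 182, 188, 191, 189, 188, 190, 193, 197, 195, 191, 190, 187, 187, 184, 183, 180, 177, 177, 178, 178, 177, 181, 187, 193, 193]
lid_b [ 458.9   -173.575   12.   ] [array([ 392.2, -116.4,   12. ]), array([ 517.1, -106.1,   12. ]), array([ 526.7, -231.6,   12. ]), array([ 399.6, -240.2,   12. ])]
knob_b [ 462.6 -177.7   62. ] [array([ 452.9, -151.7,   62. ]), array([ 473.1, -150.7,   62. ]), array([ 472.8, -202.6,   62. ]), array([ 451.6, -205.8,   62. ])]
```

```bash
python3 -c "
from h import *
goto(480,-337,70,1.444)"
```

```text
delta [ -9.1   7.1 159.5] roll -0.1 rows>= 4.0 at [ 474.1 -327.   229.5] [-3.141  0.     1.442] t 1.2 open 1.0
```

{"op": "arm_command", "data": {"targets": [[-5, 4, 40, 0, 1], [-9, 7, 80, 0, 1], [-9, 7, 120, 0, 1], [-9, 7, 150, 0, 1], [-9, 7, 159, 0, 1]]}}

```text
t: 1.7
eef_pos: [478.1, -337.2, 67.7]
tcp_rot: [-3.138, -0.002, 1.44]
ft_force: [-0.0, -0.2, 0.2]
opening: 1.001
grip_force: 0.0
```

{"op": "arm_command", "data": {"targets": [[0, 0, 0, 0, 0.2], [0, 0, 0, 0, 0.1], [0, 0, 0, 0, 0.1], [0, 0, 0, 0, 0.1], [0, 0, 0, 0, 0.1]]}}

```text
t: 2.2
eef_pos: [480.2, -337.1, 71.6]
tcp_rot: [3.14, 0.001, 1.443]
ft_force: [-0.6, 0.2, -0.2]
opening: 0.639
grip_force: 0.0
```

{"op": "arm_command", "data": {"targets": [[0, 0, 0, 0, 0.1], [0, 0, -5, 0, 0.1], [0, 0, -20, 0, 0.1], [0, 0, -45, 0, 0.1], [0, 0, -60, 0, 0.1]]}}

```text
t: 2.7
eef_pos: [480.3, -337.1, 132.4]
tcp_rot: [3.14, 0.001, 1.443]
ft_force: [0.4, -0.2, -0.4]
opening: 0.217
grip_force: 0.0
```

Run:
```python
from h import *
c,_=cam("scene"); save(c,"s1.png",(180,120,480,290),2.6)
goto(480,-337,70,1.444); s=env.state(); print(s["grip_force"],s["ft_force"],s["joints"])
```

```text
delta [ 0.6 -1.2 64.4] roll -0.0 rows>= 2.0 at [ 480.9 -337.6  134.4] [3.138e+00 2.000e-03 1.443e+00] t 2.75 open 0.18
0.0 [ 0.36128783 -0.74256709  2.75538162] [-7.24434590e-01  5.28117003e-01  1.74126341e+00 -4.58519384e-05
  8.67983227e-01 -5.96897278e-01]
```

View pics/s1.png

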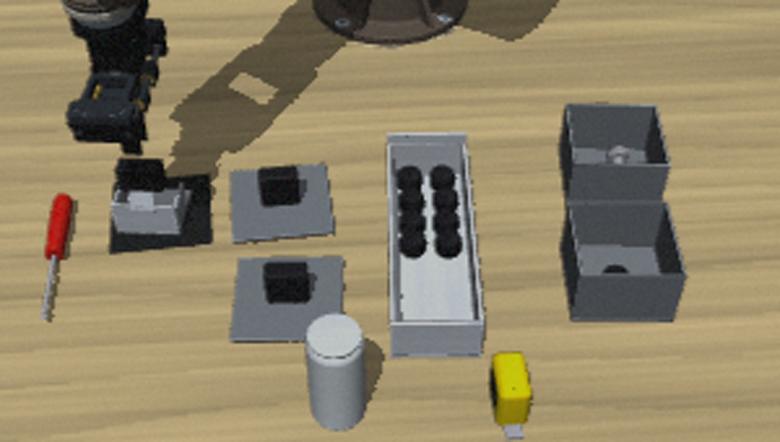

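The fingers close at only about 0.8 of their stroke per second, so I lifted before they held and the scoop stayed on its mat. I'll reopen and redo the grasp.

{"op": "arm_command", "data": {"targets": [[0, 0, 0, 0, 0.8], [0, 0, 0, 0, 0.8], [0, 0, 0, 0, 0.8], [0, 0, 0, 0, 0.8], [0, 0, 0, 0, 0.8]]}}

```text
t: 3.25
eef_pos: [479.8, -336.8, 130.1]
tcp_rot: [-3.141, -0.0, 1.443]
ft_force: [-0.7, 0.3, -0.3]
opening: 0.536
grip_force: 0.0
```

{"op": "arm_command", "data": {"targets": [[0, 0, 0, 0, 0.8], [0, 0, 0, 0, 0.8], [0, 0, 0, 0, 0.8], [0, 0, 0, 0, 0.8], [0, 0, 0, 0, 0.8]]}}

```text
t: 3.75
eef_pos: [480.0, -336.9, 130.7]
tcp_rot: [3.142, 0.0, 1.443]
ft_force: [0.4, -0.2, -0.1]
opening: 0.799
grip_force: 0.0
```

{"op": "arm_command", "data": {"targets": [[0, 0, 25, 0, 0.8], [0, 0, 50, 0, 0.8], [0, 0, 60, 0, 0.8], [0, 0, 60, 0, 0.6], [0, 0, 60, 0, 0.4]]}}

```text
t: 4.25
eef_pos: [480.3, -337.1, 71.3]
tcp_rot: [3.141, 0.0, 1.443]
ft_force: [0.3, 0.5, -0.6]
opening: 0.682
grip_force: 0.0
```

{"op": "arm_command", "data": {"targets": [[0, 0, 0, 0, 0.1], [0, 0, 0, 0, 0.1], [0, 0, 0, 0, 0.1], [0, 0, 0, 0, 0.1], [0, 0, 0, 0, 0.1]]}}

```text
t: 4.75
eef_pos: [480.0, -336.9, 70.8]
tcp_rot: [3.141, 0.0, 1.443]
ft_force: [0.7, 0.4, -3.2]
opening: 0.267
grip_force: 30.0
```

{"op": "arm_command", "data": {"targets": [[0, 0, 0, 0, 0.1], [0, 0, 0, 0, 0.1], [0, 0, 0, 0, 0.1], [0, 0, 0, 0, 0.1], [0, 0, 0, 0, 0.1]]}}

```text
t: 5.25
eef_pos: [480.0, -336.9, 70.8]
tcp_rot: [3.141, 0.0, 1.443]
ft_force: [-1.5, 1.4, 5.9]
opening: 0.273
grip_force: 30.0
```

Run:
```python
from h import *
c,_=cam("top")
def q(P,z): 
    for i,(u,v) in enumerate(P): print(pix(c,u/2.5+145,v/2.5+125,z[i]))
print("tray");q([(313,92),(418,95),(399,412),(291,407)],[60,60,75,75])
print("tubS");q([(68,122),(192,131),(182,257),(57,243)],[80]*4)
print("tubB");q([(30,313),(158,322),(143,450),(15,437)],[80]*4)
goto(580,-90,240,1.521)
```

```text
tray
[709.5  48.4  60. ]
[706.4 -52.3  60. ]
[408.9 -36.3  75. ]
[413.3  62.4  75. ]
tubS
[676.9 275.8  80. ]
[668.2 158.8  80. ]
[550.1 164.9  80. ]
[563.1 281.3  80. ]
tubB
[498.6 303.6  80. ]
[490.4 185.2  80. ]
[375.2 195.3  80. ]
[386.6 312.2  80. ]
delta [ 257.6   67.8 -169.3] roll -4.5 rows>= 8.0 at [ 480.  -336.9   70.8] [3.141 0.    1.443] t 5.3 open 0.27
```

{"op": "arm_command", "data": {"targets": [[0, 0, -15, 0, 0.1], [0, 0, -45, 0, 0.1], [0, 0, -85, 0, 0.1], [10, 3, -125, -1, 0.1], [40, 10, -155, -2, 0.1]]}}

```text
t: 5.8
eef_pos: [494.9, -299.7, 227.5]
tcp_rot: [3.14, 0.001, 1.476]
ft_force: [1.4, 1.2, -2.5]
opening: 0.271
grip_force: 30.0
```

{"op": "arm_command", "data": {"targets": [[40, 10, -10, -1, 0.1], [85, 22, -14, -2, 0.1], [130, 34, -14, -2, 0.1], [175, 46, -14, -3, 0.1], [205, 55, -14, -3, 0.1]]}}

```text
t: 6.3
eef_pos: [569.1, -96.7, 239.2]
tcp_rot: [-3.141, -0.0, 1.532]
ft_force: [0.7, -0.6, -1.7]
opening: 0.274
grip_force: 30.0
```

{"op": "arm_command", "data": {"targets": [[12, 3, 0, 0, 0.1], [12, 3, 0, 0, 0.1], [12, 3, 0, 0, 0.1]]}}

```text
t: 6.6
eef_pos: [571.9, -88.4, 239.3]
tcp_rot: [-3.141, 0.0, 1.53]
ft_force: [0.3, -0.6, -2.3]
opening: 0.269
grip_force: 30.0
```

Run:
```python
from h import *
goto(580,-90,240,1.521); c=wrist(); save(c,"w2.png"); np.save("w2.npy",c["world_from_camera"]); s=env.state(); print(s["grip_force"],s["ft_force"])
```

```text
delta [-1.3  8.2 -0.7] roll 0.5 rows>= 1.0 at [571.9 -88.4 239.3] [-3.141  0.     1.53 ] t 6.6 open 0.27
29.988291263580322 [ 0.34033405 -0.36815405 -2.94640729]
```

View pics/w2.png

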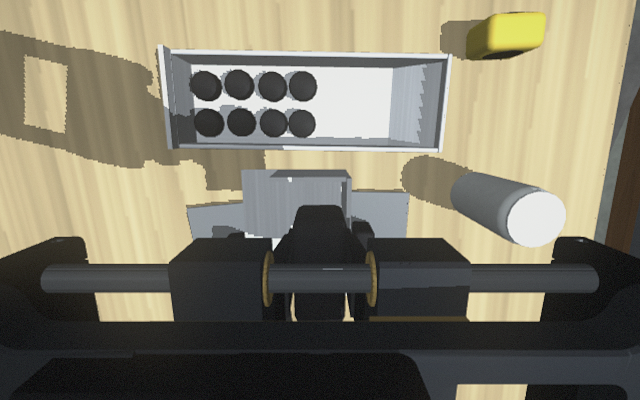

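The wrist view shows the tray corners at (451,55), (442,150), (157,46) and (172,150). All eight feet sit at the left end, up to u≈317, and the scoop is held level.

Run:
```python
from h import *
c=env.read_camera("wrist"); W=np.load("w2.npy"); g=cv2.cvtColor(c["frame"],cv2.COLOR_RGB2GRAY)
P=[(451.5,55,60),(442.5,150.5,60),(172,149.5,67),(157.5,46,75)]
for p in P: print(pix(c,*p,W))
# feet extents at z=13+5
for p in [(302,86),(301,124),(206,86),(209,123)]: print('foot',pix(c,*p,22,W))
for u in(200,250,300,350,400): 
    print(u,g[40:75,u].tolist(),g[132:158,u].tolist())
```

```text
[716.2  50.8  60. ]
[712.2 -47.6  60. ]
[412.5 -34.4  67. ]
[417.2  67.4  75. ]
foot [556.5  31.7  22. ]
foot [553.  -11.7  22. ]
foot [442.7  36.2  22. ]
foot [441.   -6.2  22. ]
200 [203, 205, 205, 204, 204, 205, 205, 204, 201, 214, 230, 231, 229, 202, 129, 82, 83, 86, 86, 83, 81, 82, 85, 75, 171, 234, 232, 231, 232, 218, 130, 57, 59, 61, 60] [41, 61, 118, 157, 153, 150, 150, 149, 151, 140, 106, 95, 132, 158, 149, 134, 112, 118, 117, 117, 119, 118, 121, 118, 120, 121]
250 [207, 207, 208, 203, 197, 194, 188, 190, 192, 177, 202, 233, 232, 231, 188, 95, 82, 85, 85, 86, 85, 85, 87, 84, 78, 177, 237, 232, 231, 230, 230, 231, 232, 235, 230] [43, 45, 110, 155, 153, 150, 150, 149, 150, 153, 136, 94, 113, 147, 152, 141, 122, 108, 126, 128, 123, 125, 124, 124, 123, 124]
300 [209, 208, 208, 209, 209, 209, 210, 210, 210, 209, 204, 217, 231, 232, 232, 184, 78, 85, 85, 88, 88, 86, 86, 87, 85, 97, 190, 236, 233, 237, 207, 50, 61, 63, 63] [62, 63, 65, 58, 50, 114, 159, 158, 155, 157, 158, 137, 77, 162, 232, 235, 233, 199, 167, 215, 212, 213, 212, 212, 212, 212]
350 [179, 183, 182, 181, 180, 180, 180, 183, 180, 180, 179, 187, 218, 233, 232, 229, 174, 78, 89, 90, 90, 87, 89, 91, 90, 86, 126, 210, 235, 232, 232, 231, 232, 232, 233] [233, 233, 234, 236, 220, 152, 155, 156, 157, 154, 156, 155, 124, 88, 172, 235, 236, 232, 200, 159, 190, 188, 189, 189, 187, 189]
400 [196, 197, 198, 195, 198, 197, 196, 195, 196, 197, 196, 195, 204, 222, 232, 233, 225, 158, 74, 87, 87, 85, 87, 88, 87, 84, 108, 154, 179, 174, 175, 175, 175, 177, 178] [182, 183, 182, 183, 182, 181, 184, 185, 170, 139, 143, 143, 144, 124, 95, 187, 238, 235, 227, 214, 211, 212, 212, 213, 212, 213]
```

Run:
```python
from h import *
c=env.read_camera("wrist"); W=np.load("w2.npy")
for a,b in[((200,49.3),(200,148.5)),((250,50.2),(250,149)),((300,51),(300,150)),((350,51.8),(350,150.3)),((400,52.8),(400,151))]:
    A=pix(c,*a,60,W);B=pix(c,*b,60,W); print(A,B,(A+B)/2)
```

```text
[453.9  66.5  60. ] [440.7 -34.8  60. ] [447.3   15.85  60.  ]
[505.9  63.6  60. ] [496.6 -37.5  60. ] [501.25  13.05  60.  ]
[558.   60.8  60. ] [552.5 -40.8  60. ] [555.25  10.    60.  ]
[610.1  58.   60. ] [608.5 -43.3  60. ] [609.3    7.35  60.  ]
[662.3  55.   60. ] [664.5 -46.3  60. ] [663.4    4.35  60.  ]
```

Run:
```python
from h import *
c,f=cam("top"); g=cv2.cvtColor(f,cv2.COLOR_RGB2GRAY)
for v in(175,190,205,270,280): print(v,g[v,255:320].tolist())
for u in(275,288,300): print(u,g[153:172,u].tolist(),g[275:300,u].tolist())
goto(580,-90,240,1.521)
```

```text
175 [166, 167, 166, 164, 162, 166, 164, 163, 166, 166, 166, 162, 153, 148, 151, 129, 90, 89, 115, 133, 135, 139, 136, 135, 116, 83, 58, 59, 64, 62, 60, 63, 67, 60, 63, 61, 61, 61, 65, 59, 44, 28, 24, 33, 49, 66, 67, 73, 75, 70, 69, 71, 70, 73, 72, 74, 73, 73, 70, 71, 70, 70, 71, 71, 70]
190 [155, 151, 156, 153, 154, 154, 155, 153, 156, 151, 147, 142, 143, 147, 125, 81, 82, 132, 170, 176, 150, 105, 74, 65, 59, 60, 62, 62, 63, 62, 61, 63, 62, 60, 58, 41, 24, 14, 8, 33, 44, 53, 60, 62, 59, 60, 61, 60, 63, 64, 64, 63, 61, 64, 65, 62, 61, 67, 63, 66, 68, 66, 69, 66, 66]
205 [140, 142, 142, 141, 143, 141, 142, 140, 140, 132, 124, 139, 149, 126, 77, 56, 56, 60, 58, 63, 66, 64, 61, 64, 66, 66, 67, 62, 59, 52, 36, 20, 15, 9, 7, 13, 21, 31, 34, 36, 36, 37, 37, 40, 41, 37, 41, 39, 41, 37, 43, 44, 40, 44, 42, 45, 47, 45, 46, 44, 43, 44, 47, 43, 45]
270 [31, 26, 27, 26, 24, 31, 29, 28, 36, 35, 36, 36, 37, 34, 37, 43, 48, 45, 46, 44, 47, 50, 49, 49, 54, 49, 51, 55, 48, 48, 53, 55, 55, 52, 55, 54, 55, 56, 55, 55, 54, 53, 51, 52, 54, 55, 55, 53, 53, 54, 55, 57, 54, 56, 55, 52, 57, 56, 55, 56, 54, 53
[... 244 characters left out ...]
5, 51, 53, 59, 57, 52, 54, 55, 53]
275 [160, 160, 156, 158, 161, 160, 165, 160, 146, 110, 88, 90, 93, 94, 94, 95, 103, 119, 126] [48, 49, 52, 52, 52, 55, 51, 49, 52, 53, 52, 49, 52, 56, 53, 53, 53, 55, 53, 57, 53, 52, 52, 55, 53]
288 [132, 124, 98, 78, 64, 60, 57, 57, 59, 60, 56, 61, 60, 60, 62, 64, 60, 62, 63] [54, 55, 54, 54, 54, 54, 52, 54, 58, 53, 52, 53, 52, 52, 55, 54, 56, 52, 54, 53, 54, 52, 55, 53, 58]
300 [48, 49, 54, 53, 53, 52, 51, 51, 38, 35, 27, 22, 27, 27, 25, 29, 35, 44, 49] [57, 56, 57, 57, 58, 55, 55, 51, 54, 55, 57, 55, 58, 52, 54, 55, 52, 54, 55, 55, 52, 55, 55, 57, 57]
delta [-0.8  8.1 -0.4] roll 0.4 rows>= 1.0 at [571.9 -88.8 239.6] [-3.141  0.     1.529] t 6.8 open 0.27
```

Run:
```python
from h import *
c=env.read_camera("top"); g=cv2.imread("pics/top0.png",0)
for v in(175,200,210,260,275):
    r=cv2.GaussianBlur(g[v:v+1].astype(np.float32),(1,1),0)[0]
    print(v,[(255+i) for i in range(70) ][0],g[v,258:280].tolist(),g[v,296:318].tolist())
for u in(280,290,298): print(u,g[153:172,u].tolist(),g[275:295,u].tolist())
```

```text
175 255 [144, 146, 142, 141, 143, 143, 145, 142, 141, 135, 129, 130, 108, 76, 79, 98, 112, 113, 116, 117, 120, 116] [119, 116, 117, 118, 118, 116, 116, 118, 119, 121, 119, 111, 112, 126, 135, 117, 105, 122, 133, 137, 138, 127]
200 255 [141, 141, 138, 140, 138, 138, 139, 129, 123, 129, 119, 82, 62, 92, 138, 164, 168, 169, 172, 171, 171, 169] [171, 170, 169, 169, 169, 167, 169, 170, 157, 132, 106, 108, 127, 122, 103, 117, 136, 141, 143, 145, 141, 139]
210 255 [121, 122, 122, 122, 120, 120, 113, 113, 133, 139, 108, 64, 83, 131, 160, 166, 168, 168, 171, 168, 172, 170] [171, 172, 169, 170, 170, 170, 170, 168, 158, 133, 122, 139, 148, 120, 105, 111, 124, 123, 120, 121, 124, 122]
260 255 [143, 144, 142, 139, 141, 134, 107, 64, 67, 106, 129, 111, 67, 29, 17, 17, 16, 14, 16, 18, 18, 11] [15, 21, 16, 18, 27, 57, 80, 107, 135, 147, 122, 114, 131, 139, 139, 141, 142, 140, 140, 142, 141, 142]
275 255 [135, 137, 134, 142, 136, 104, 66, 64, 116, 148, 148, 107, 59, 25, 13, 16, 14, 18, 18, 16, 13, 17] [13, 10, 16, 19, 40, 75, 110, 141, 144, 123, 115, 128, 136, 140, 140, 139, 141, 142, 142, 144, 142, 141]
280 [137, 139, 136, 139, 139, 138, 143, 149, 145, 117, 85, 79, 78, 79, 83, 81, 92, 98, 103] [15, 16, 12, 19, 29, 48, 73, 95, 100, 99, 111, 135, 138, 112, 84, 63, 63, 66, 64, 63]
290 [134, 137, 135, 133, 135, 137, 140, 137, 140, 120, 86, 70, 81, 82, 84, 80, 84, 94, 106] [17, 16, 8, 16, 17, 23, 40, 65, 81, 78, 90, 120, 142, 136, 103, 73, 64, 65, 63, 61]
298 [135, 139, 137, 135, 136, 134, 134, 140, 144, 143, 118, 85, 80, 84, 84, 82, 84, 87, 91] [16, 13, 12, 15, 32, 55, 82, 107, 121, 115, 101, 107, 133, 142, 117, 84, 69, 66, 63, 68]
```

Run:
```python
from h import *
c=env.read_camera("top")
print(pix(c,287.65,200,60),pix(c,282.8,275,60),"far end",pix(c,290,162,60),"near",pix(c,290,288.5,75))
```

```text
[617.2   5.6  60. ] [441.6  15.2  60. ] far end [708.9   0.9  60. ] near [411.8  -3.   75. ]
```

```bash
python3 -c "
from h import *
goto(639,5,146,1.518)"
```

```text
delta [96.2 63.1 93.6] roll 0.6 rows>= 4.0 at [572.  -88.5 239.6] [-3.142  0.     1.529] t 6.9 open 0.27
```

{"op": "arm_command", "data": {"targets": [[30, 20, 5, 0.6, 0.1], [60, 40, 20, 0.6, 0.1], [86, 56, 50, 0.6, 0.1], [96, 63, 85, 0.6, 0.1], [96, 63, 93, 0.6, 0.1]]}}

```text
t: 7.4
eef_pos: [638.0, 6.9, 142.8]
tcp_rot: [-3.136, -0.0, 1.521]
ft_force: [-0.3, -0.5, -2.4]
opening: 0.27
grip_force: 30.0
```

{"op": "arm_command", "data": {"targets": [[0, 0, 0, 0, 0.1], [0, 0, 0, 0, 0.1]]}}

```text
t: 7.6
eef_pos: [639.4, 4.8, 148.1]
tcp_rot: [3.14, 0.0, 1.519]
ft_force: [0.1, 0.7, -2.0]
opening: 0.274
grip_force: 30.0
```

Run:
```python
from h import *
goto(639,5,80,1.518); c=wrist(); save(c,"w3.png",(120,0,520,300),2); np.save("w3.npy",c["world_from_camera"])
```

```text
delta [ 0.2 -0.5 68.1] roll 0.1 rows>= 2.0 at [639.4   4.8 148.1] [3.14  0.    1.519] t 7.6 open 0.27
```

View pics/w3.png

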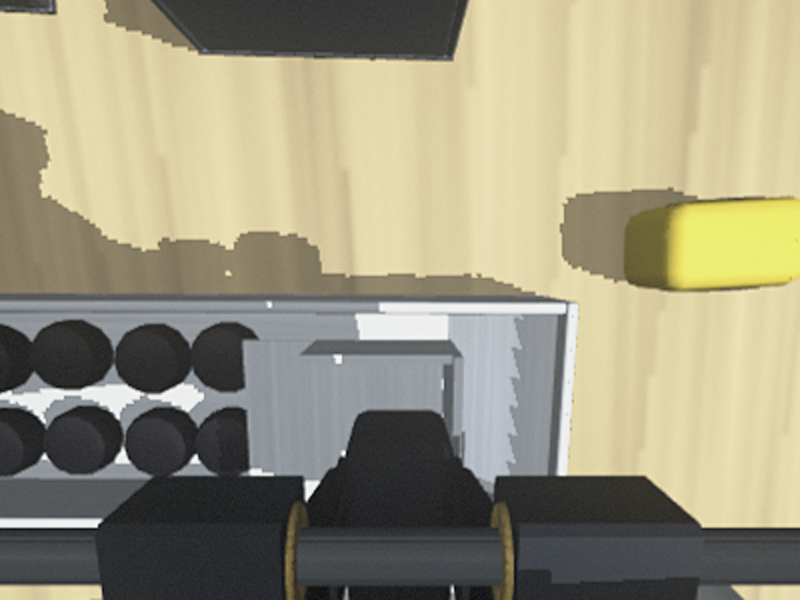

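Run:
```python
from h import *
c=env.read_camera("wrist"); W=np.load("w3.npy")
y=[np.cos(.053),-np.sin(.053)]; x=[np.sin(.053),np.cos(.053)]
def loc(u,v,z):
    p=pix(c,120+u/2,v/2,z,W)[:2]-np.array([639.4,4.8]); return "tooly %.1f toolx %.1f"%(p@y,p@x)
print("lip corner",loc(244,340,82.5)," side wall top",loc(310,354,123.5-0.5),loc(462,356,123.5))
print("foot edge",loc(260,356,18),"foot centre",loc(227,356,22), "far ramp end outer",loc(578,304,60),"inner",loc(566,314,60),"ramp start",loc(448,335,5))
print("inner wall top y",loc(300,310,60),"outer",loc(300,299,60),"ctr feet",loc(155,357,22),loc(160,440,22))
```

```text
lip corner tooly -59.0 toolx 37.9  side wall top tooly -28.1 toolx 38.5 tooly 20.6 toolx 37.9
foot edge tooly -67.6 toolx 22.3 foot centre tooly -82.7 toolx 22.8 far ramp end outer tooly 75.0 toolx 50.5 inner tooly 70.2 toolx 46.4 ramp start tooly 25.8 toolx 31.3
inner wall top y tooly -40.6 toolx 47.7 outer tooly -40.4 toolx 52.2 ctr feet tooly -117.6 toolx 22.2 tooly -118.9 toolx -19.6
```

{"op": "arm_command", "data": {"targets": [[2, 0, 20, 0, 0.1], [2, 0, 45, 0, 0.1], [2, 0, 65, 0, 0.1], [2, 0, 72, 0, 0.1], [2, 0, 75, 0, 0.1]]}}

```text
t: 8.2
eef_pos: [639.4, 7.3, 72.2]
tcp_rot: [3.141, 0.0, 1.519]
ft_force: [0.6, -0.1, -2.6]
opening: 0.273
grip_force: 30.0
```

{"op": "arm_command", "data": {"targets": [[0, 0, 1, 0, 0.1], [0, 0, 1, 0, 0.1], [0, 0, 2, 0, 0.1], [0, 0, 2, 0, 0.1]]}}

```text
t: 8.6
eef_pos: [639.8, 7.4, 71.8]
tcp_rot: [3.139, 0.0, 1.52]
ft_force: [-3.5, -3.5, 11.1]
opening: 0.269
grip_force: 30.0
```

{"op": "arm_command", "data": {"targets": [[0, -5, -1, 0, 0.1], [0, -12, -1, 0, 0.1], [0, -20, -1, 0, 0.1], [0, -28, -1, 0, 0.1], [0, -36, -1, 0, 0.1]]}}

```text
t: 9.1
eef_pos: [604.1, 9.6, 71.9]
tcp_rot: [3.137, 0.0, 1.52]
ft_force: [4.1, -1.3, 6.7]
opening: 0.274
grip_force: 30.0
```

{"op": "arm_command", "data": {"targets": [[0, -8, 0, 0, 0.1], [0, -16, 0, 0, 0.1], [0, -24, 0, 0, 0.1], [0, -32, 0, 0, 0.1], [0, -40, 0, 0, 0.1]]}}

```text
t: 9.6
eef_pos: [564.4, 11.6, 72.0]
tcp_rot: [3.137, 0.0, 1.52]
ft_force: [4.5, -0.9, 6.1]
opening: 0.27
grip_force: 30.0
```

Run:
```python
from h import *
goto(639,5,80,1.518); c=wrist(); save(c,"w4.png",(60,50,460,250),2); np.save("w4.npy",c["world_from_camera"])
print(env.state()["ft_force"])
```

```text
delta [-2.7 74.9 -7.7] roll 0.1 rows>= 2.0 at [564.4  11.6  72. ] [3.137 0.    1.52 ] t 9.6 open 0.27
[ 1.74788764 -0.01571525  3.24115723]
```

View pics/w4.png

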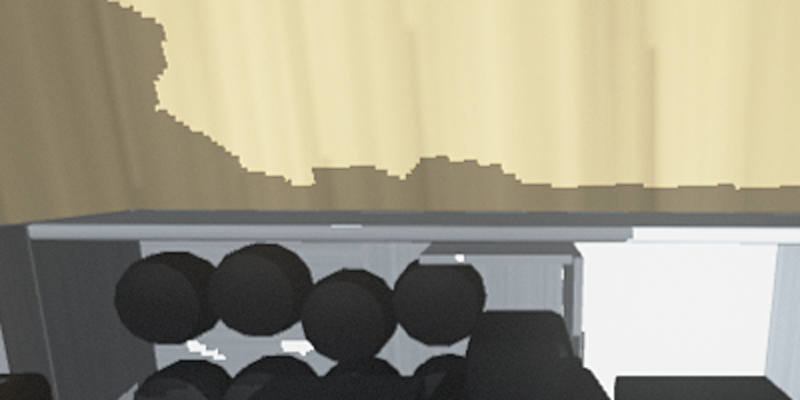

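The first row is inside the scoop and the next is at the lip, with all the feet now packed towards the end wall. I'll push about 28 mm more.

{"op": "arm_command", "data": {"targets": [[0, -7, 0, 0, 0.1], [0, -14, 0, 0, 0.1], [0, -20, 0, 0, 0.1], [0, -26, 0, 0, 0.1], [0, -29, 0, 0, 0.1]]}}

```text
t: 10.15
eef_pos: [535.8, 13.0, 72.1]
tcp_rot: [3.136, 0.0, 1.52]
ft_force: [7.6, -0.8, 4.9]
opening: 0.273
grip_force: 30.0
```

Run:
```python
from h import *
c=wrist(); save(c,"w5.png",(60,50,460,250),2); np.save("w5.npy",c["world_from_camera"])
s=env.state(); print(s["ft_force"],s["eef_pos"])
```

```text
[ 4.46850453 -1.04531972  6.85897723] [535.31546343  13.03651807  71.91254349]
```

View pics/w5.png

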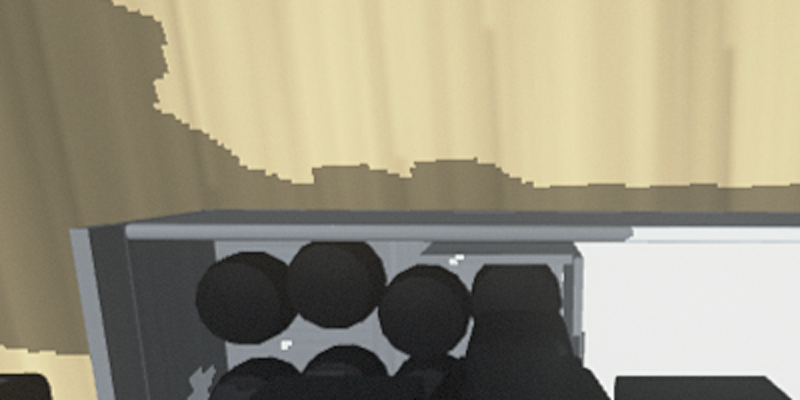

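{"op": "arm_command", "data": {"targets": [[0, 0, -4, 0, 0.1], [0, 0, -12, 0, 0.1], [0, 0, -22, 0, 0.1], [0, 0, -34, 0, 0.1], [0, 0, -48, 0, 0.1]]}}

```text
t: 10.7
eef_pos: [534.0, 13.2, 119.6]
tcp_rot: [-3.141, 0.0, 1.52]
ft_force: [-0.5, 0.2, -2.3]
opening: 0.267
grip_force: 30.0
```

{"op": "arm_command", "data": {"targets": [[0, 0, -16, 0, 0.1], [0, 0, -34, 0, 0.1], [0, 0, -50, 0, 0.1], [0, 0, -62, 0, 0.1], [0, 0, -68, 0, 0.1]]}}

```text
t: 11.2
eef_pos: [534.4, 13.1, 188.1]
tcp_rot: [3.14, 0.0, 1.52]
ft_force: [0.1, 0.3, -3.0]
opening: 0.27
grip_force: 30.0
```

Run:
```python
from h import *
c=wrist(); save(c,"w6.png",(60,0,460,250),2); np.save("w6.npy",c["world_from_camera"])
s=env.state(); print(s["ft_force"],s["eef_pos"])
```

```text
[-0.09329598  0.99074729 -2.69690414] [534.55745465  13.13477707 188.29955148]
```

View pics/w6.png

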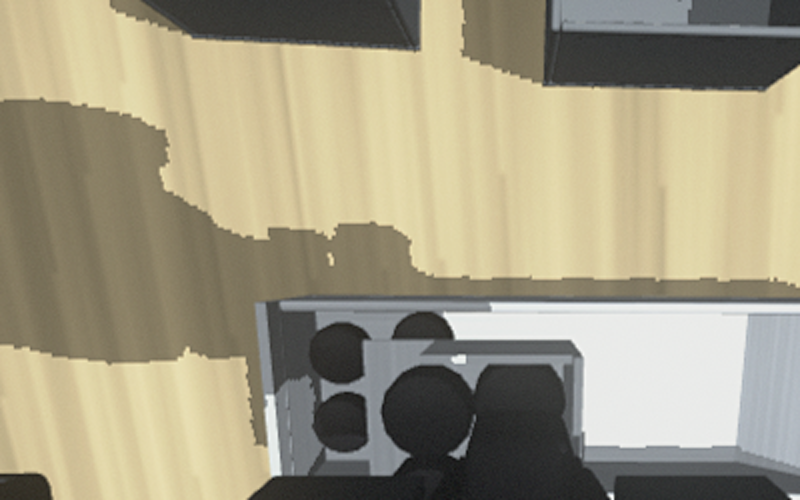

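Run:
```python
from h import *
c=env.read_camera("wrist"); W=np.load("w6.npy"); V=np.load("w3.npy")
print("S bottom near corners",pix(c,335,42,0,W),pix(c,441.5,45,0,W),pix(c,222,25.5,0,V),pix(c,345.5,29.5,0,V))
print("S rim outer L corner",pix(c,60+553/2,15,80,W),"B bottom",pix(c,60+193/2,18.5,0,W),pix(c,60+417/2,24,0,W))
goto(752,213,168,1.52)
```

```text
S bottom near corners [559.8 171.5   0. ] [673.1 163.    0. ] [557.6 172.2   0. ] [672.7 163.1   0. ]
S rim outer L corner [556.9 170.9  80. ] B bottom [374.3 203.    0. ] [490.7 192.1   0. ]
delta [210.6 207.2  19.6] roll 0.0 rows>= 7.0 at [534.4  13.2 187.4] [3.14 0.   1.52] t 11.3 open 0.27
```

{"op": "arm_command", "data": {"targets": [[4, 4, 0, 0, 0.1], [11, 11, 1, 0, 0.1], [22, 21, 2, 0, 0.1], [36, 35, 3, 0, 0.1], [54, 53, 5, 0, 0.1]]}}

```text
t: 11.8
eef_pos: [590.9, 65.5, 181.1]
tcp_rot: [-3.141, 0.0, 1.52]
ft_force: [-0.1, -0.3, -2.9]
opening: 0.27
grip_force: 30.0
```

{"op": "arm_command", "data": {"targets": [[22, 21, 2, 0, 0.1], [44, 42, 4, 0, 0.1], [66, 63, 6, 0, 0.1], [88, 84, 8, 0, 0.1], [106, 102, 10, 0, 0.1]]}}

```text
t: 12.3
eef_pos: [698.4, 167.5, 170.3]
tcp_rot: [-3.141, 0.0, 1.521]
ft_force: [0.1, -1.3, -2.7]
opening: 0.27
grip_force: 30.0
```

{"op": "arm_command", "data": {"targets": [[16, 15, 1, 0, 0.1], [30, 28, 2, 0, 0.1], [41, 40, 3, 0, 0.1], [49, 48, 4, 0, 0.1], [53, 52, 5, 0, 0.1]]}}

```text
t: 12.8
eef_pos: [752.3, 217.2, 164.9]
tcp_rot: [-3.14, 0.0, 1.521]
ft_force: [-0.7, 0.3, -3.1]
opening: 0.272
grip_force: 30.0
```

```bash
python3 -c "
from h import *
goto(752,216,166,1.52)
c=wrist(); save(c,'w7.png',(0,0,500,300),1.6); np.save('w7.npy',c['world_from_camera'])"
```

```text
delta [-1.2 -0.2 -1.1] roll 0.1 rows>= 1.0 at [752.3 217.2 164.9] [-3.14   0.     1.521] t 12.8 open 0.27
```

View pics/w7.png

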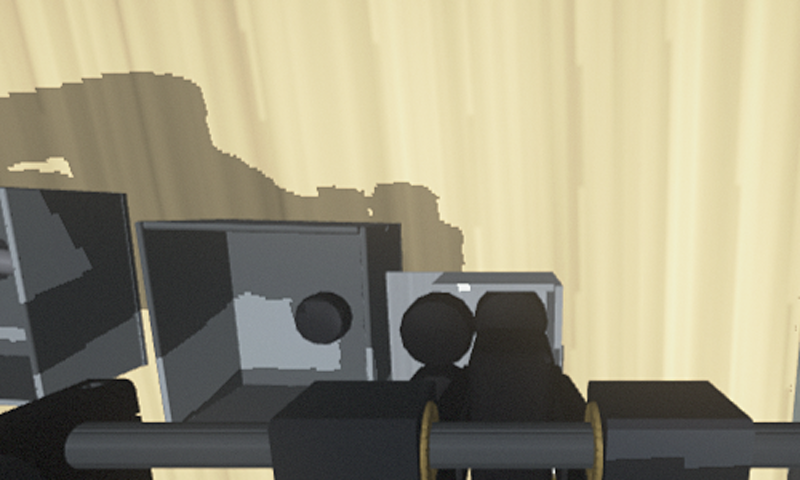

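Run:
```python
from h import *
c=env.read_camera("wrist"); W=np.load("w7.npy")
for p,z in [((138,222),80),((366,226),80),((400,224),0),((384,375),80)]: print(pix(c,p[0]/1.6,p[1]/1.6,z,W))
print("lip",pix(c,387/1.6,273/1.6,99.5,W))
```

```text
[566.4 287.4  80. ]
[681.9 279.8  80. ]
[681.5 278.8   0. ]
[682.4 200.   80. ]
lip [695.  257.6  99.5]
```

{"op": "arm_command", "data": {"targets": [[2, -3, 0, 0, 0.1], [4, -19, 0, 0, 0.1], [4, -60, 0, 0, 0.1], [4, -17, 0, 0, 0.1], [4, 28, 0, 0, 0.1]]}}

```text
t: 13.4
eef_pos: [777.2, 218.0, 166.7]
tcp_rot: [-3.137, 0.001, 1.521]
ft_force: [3.3, 0.7, -0.7]
opening: 0.273
grip_force: 30.0
```

{"op": "arm_command", "data": {"targets": [[0, 6, 0, 0, 0.1], [0, 6, 0, 0, 0.1], [0, 6, 0, 0, 0.1], [0, 6, 0, 0, 0.1]]}}

```text
t: 13.8
eef_pos: [785.1, 217.8, 167.2]
tcp_rot: [-3.142, 0.0, 1.52]
ft_force: [-0.9, -0.3, -2.5]
opening: 0.274
grip_force: 30.0
```

```bash
python3 -c "
from h import *
goto(752,216,166,1.52)
c=wrist(); save(c,'w8.png',(0,0,500,300),1.6); np.save('w8.npy',c['world_from_camera'])"
```

```text
delta [ -3.5 -33.    1.2] roll 0.0 rows>= 1.0 at [785.1 217.8 167.2] [-3.142  0.     1.52 ] t 13.8 open 0.27
```

View pics/w8.png

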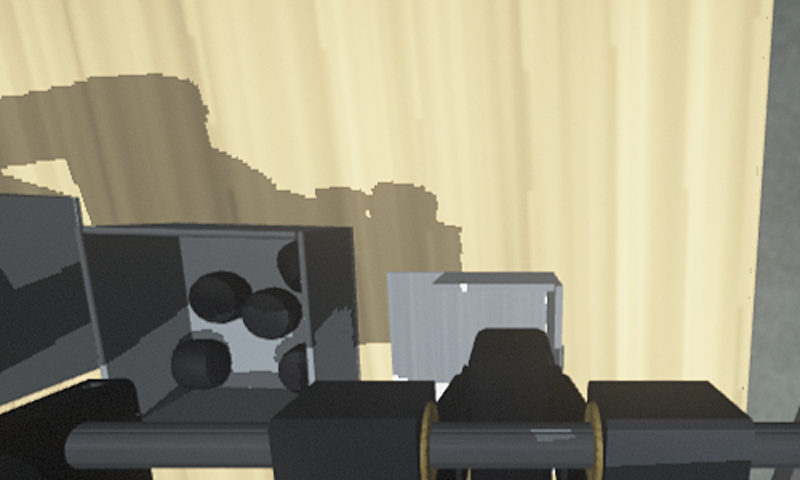

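```bash
python3 -c "
from h import *
goto(639.5,7,150,1.52)"
```

```text
delta [-218.  -134.9   17.2] roll 0.0 rows>= 6.0 at [785.2 217.9 167.2] [3.141 0.    1.52 ] t 13.85 open 0.27
```

{"op": "arm_command", "data": {"targets": [[-20, -12, 0, 0, 0.1], [-55, -34, 1, 0, 0.1], [-92, -57, 2, 0, 0.1], [-130, -80, 3, 0, 0.1], [-168, -104, 5, 0, 0.1]]}}

```text
t: 14.35
eef_pos: [672.0, 54.3, 162.4]
tcp_rot: [3.14, 0.0, 1.521]
ft_force: [0.3, -0.8, -1.6]
opening: 0.27
grip_force: 30.0
```

{"op": "arm_command", "data": {"targets": [[-30, -18, 4, 0, 0.1], [-45, -28, 8, 0, 0.1], [-50, -31, 12, 0, 0.1], [-50, -31, 12, 0, 0.1], [-50, -31, 12, 0, 0.1]]}}

```text
t: 14.85
eef_pos: [640.6, 7.6, 149.9]
tcp_rot: [3.141, -0.0, 1.521]
ft_force: [-0.0, 0.6, -2.2]
opening: 0.269
grip_force: 30.0
```

Run:
```python
from h import *
goto(639.5,7.3,74,1.52)
c=wrist(); W=c["world_from_camera"]; f=c["frame"]; save(c,'w9.png',(60,0,460,250),2)
g=cv2.cvtColor(f,cv2.COLOR_RGB2GRAY)
m=((g<70)).astype(np.uint8)*255; m[245:]=0
cs,_=cv2.findContours(m,cv2.RETR_EXTERNAL,cv2.CHAIN_APPROX_NONE)
for k in cs:
    if cv2.contourArea(k)>200:
        (u,v),r=cv2.minEnclosingCircle(k); print(round(u),round(v),round(r),cv2.contourArea(k),pix(c,u,v,20,W),cv2.boundingRect(k))
```

```text
delta [-0.4 -1.1 75.9] roll 0.0 rows>= 2.0 at [640.6   7.6 149.9] [ 3.141 -0.     1.521] t 14.85 open 0.27
408 244 41 461.0 [730.2 -42.7  20. ] (367, 238, 82, 7)
230 244 41 457.0 [547.1 -33.7  20. ] (190, 238, 82, 7)
578 243 23 247.5 [906.8 -50.9  20. ] (555, 237, 47, 8)
61 243 23 248.5 [372.2 -24.5  20. ] (38, 237, 47, 8)
320 243 42 2174.0 [639.2 -37.8  20. ] (278, 205, 84, 40)
116 226 26 1161.0 [432.2  -9.   20. ] (96, 202, 43, 43)
162 213 19 969.5 [481.8   2.1  20. ] (143, 198, 39, 34)
157 175 20 1051.5 [483.3  40.8  20. ] (137, 159, 41, 34)
93 178 41 2681.0 [420.1  40.5  20. ] (57, 159, 78, 52)
48 185 32 806.0 [374.2  36.6  20. ] (39, 153, 26, 64)
624 180 65 2186.5 [943.   12.8  20. ] (610, 117, 30, 128)
272 2 81 4215.5 [608.4 185.8  20. ] (191, 0, 162, 33)
79 4 65 454.5 [441.7 192.3  20. ] (14, 0, 131, 10)
```

{"op": "arm_command", "data": {"targets": [[0, -1, 25, 0, 0.1], [0, -1, 55, 0, 0.1], [0, -1, 72, 0, 0.1], [0, -1, 77, 0, 0.1], [0, -1, 78, 0, 0.1]]}}

```text
t: 15.4
eef_pos: [639.5, 7.7, 71.8]
tcp_rot: [-3.142, 0.0, 1.521]
ft_force: [0.5, -0.6, -1.2]
opening: 0.271
grip_force: 30.0
```

{"op": "arm_command", "data": {"targets": [[0, 0, 0, 0, 0.1], [0, -10, 0, 0, 0.1], [0, -24, 0, 0, 0.1], [0, -40, 0, 0, 0.1], [0, -56, 0, 0, 0.1]]}}

```text
t: 15.9
eef_pos: [582.1, 9.9, 71.9]
tcp_rot: [3.141, 0.0, 1.52]
ft_force: [-0.7, 0.3, -3.0]
opening: 0.274
grip_force: 30.0
```

{"op": "arm_command", "data": {"targets": [[0, -15, 0, 0, 0.1], [0, -27, 0, 0, 0.1], [0, -37, 0, 0, 0.1], [0, -45, 0, 0, 0.1], [0, -53, 0, 0, 0.1]]}}

```text
t: 16.4
eef_pos: [530.0, 12.3, 71.8]
tcp_rot: [3.141, 0.0, 1.52]
ft_force: [0.1, -1.0, -1.6]
opening: 0.269
grip_force: 30.0
```

{"op": "arm_command", "data": {"targets": [[0, -8, 0, 0, 0.1], [0, -16, 0, 0, 0.1], [0, -24, 0, 0, 0.1], [0, -32, 0, 0, 0.1], [0, -38, 0, 0, 0.1]]}}

```text
t: 16.9
eef_pos: [491.7, 14.3, 71.8]
tcp_rot: [3.141, 0.0, 1.52]
ft_force: [1.7, 0.3, -0.3]
opening: 0.269
grip_force: 30.0
```

Run:
```python
from h import *
goto(477,7.3,74,1.52)
c=wrist(); W=c["world_from_camera"]; save(c,'w10.png',(60,0,460,250),2)
s=env.state();print(s["ft_force"])
```

```text
delta [ -7.7 -14.4  -2.3] roll -0.0 rows>= 1.0 at [491.7  14.3  71.8] [3.141 0.    1.52 ] t 16.9 open 0.27
[-0.93169481  0.80900254  0.70321201]
```

{"op": "arm_command", "data": {"targets": [[0, -2, 0.7, 0, 0.1], [0, -4, 0.7, 0, 0.1], [0, -6, 0.7, 0, 0.1], [0, -8, 0.7, 0, 0.1], [0, -10, 0.7, 0, 0.1]]}}

```text
t: 17.45
eef_pos: [484.2, 14.5, 71.9]
tcp_rot: [3.137, 0.0, 1.52]
ft_force: [5.6, 0.3, 8.8]
opening: 0.273
grip_force: 30.0
```

{"op": "arm_command", "data": {"targets": [[0, -1, 0, 0, 0.1], [0, -2, 0, 0, 0.1], [0, -3, 0, 0, 0.1]]}}

```text
t: 17.75
eef_pos: [481.2, 14.7, 71.9]
tcp_rot: [3.137, 0.0, 1.52]
ft_force: [5.0, -0.3, 9.3]
opening: 0.272
grip_force: 30.0
```

Run:
```python
from h import *
goto(477,7.3,74,1.52)
c=wrist(); W=c["world_from_camera"]; save(c,'w10.png',(60,0,460,250),2)
s=env.state();print(s["ft_force"])
```

```text
delta [-7.6 -3.8 -2.1] roll -0.0 rows>= 1.0 at [481.2  14.7  71.9] [3.137 0.    1.52 ] t 17.75 open 0.27
[ 5.6705825  -0.52580073  8.97040706]
```

View pics/w10.png

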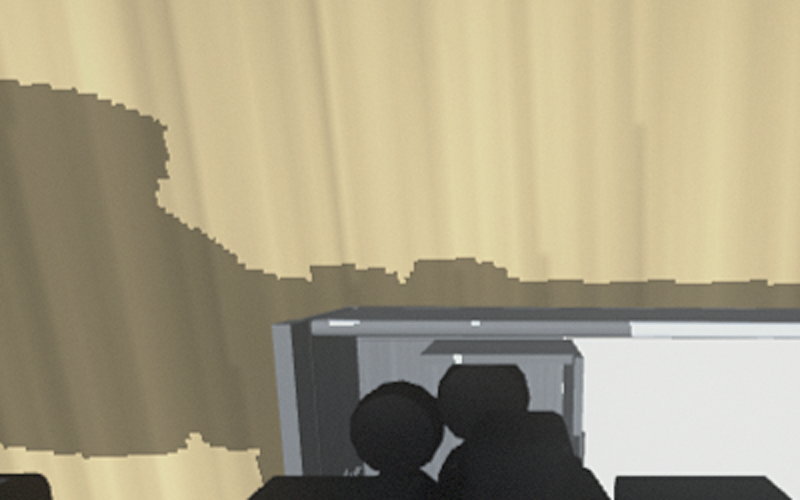

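The lip is almost at the end wall, at crop u≈360, and the feet are on the plate. I'll go the last millimetres and then lift gently.

{"op": "arm_command", "data": {"targets": [[0, -1, 0, 0, 0.1], [0, -2, 0, 0, 0.1], [0, -2, 0, 0, 0.1]]}}

```text
t: 18.1
eef_pos: [479.2, 14.8, 71.9]
tcp_rot: [3.137, 0.0, 1.52]
ft_force: [5.0, -0.6, 9.0]
opening: 0.276
grip_force: 30.0
```

{"op": "arm_command", "data": {"targets": [[0, 0, -2, 0, 0.1], [0, 0, -6, 0, 0.1], [0, 0, -12, 0, 0.1], [0, 0, -20, 0, 0.1], [0, 0, -30, 0, 0.1]]}}

```text
t: 18.6
eef_pos: [478.8, 14.8, 101.1]
tcp_rot: [3.138, 0.0, 1.52]
ft_force: [6.8, 0.0, -6.3]
opening: 0.272
grip_force: 30.0
```

{"op": "arm_command", "data": {"targets": [[0, 0, -12, 0, 0.1], [0, 0, -26, 0, 0.1], [0, 0, -40, 0, 0.1], [0, 0, -54, 0, 0.1], [0, 0, -66, 0, 0.1]]}}

```text
t: 19.1
eef_pos: [476.7, 15.1, 167.2]
tcp_rot: [-3.14, 0.0, 1.52]
ft_force: [0.8, 1.2, -3.7]
opening: 0.27
grip_force: 30.0
```

{"op": "arm_command", "data": {"targets": [[0, 0, -8, 0, 0.1], [0, 0, -14, 0, 0.1], [0, 0, -17, 0, 0.1], [0, 0, -18, 0, 0.1]]}}

```text
t: 19.5
eef_pos: [477.2, 15.0, 184.8]
tcp_rot: [-3.141, 0.0, 1.52]
ft_force: [0.2, -0.2, -3.7]
opening: 0.269
grip_force: 30.0
```

Run:
```python
from h import *
goto(755,220,168,1.52)
c=wrist(); W=c["world_from_camera"]; save(c,'w11.png',(60,0,460,250),2)
g=cv2.cvtColor(c["frame"],cv2.COLOR_RGB2GRAY)
b=g[100:250:5,170:360:5]
print("\n".join("".join("%4d"%x for x in r) for r in b))
s=env.state();print(s["ft_force"])
```

```text
delta [218.8 267.1  16.7] roll 0.0 rows>= 8.0 at [477.2  15.  184.8] [-3.141  0.     1.52 ] t 19.5 open 0.27
 204 201 203 213 209 201 187 183 184 182 192 191 190 196 194 187 189 194 180 198 193 202 200 197 199 193 206 205 210 204 205 193 204 203 203 195 199 197
 205 201 202 215 210 201 187 181 184 181 192 190 189 197 193 191 188 194 180 199 194 200 202 196 197 193 207 205 208 206 206 193 202 203 204 194 198 198
 208 200 201 214 211 201 189 182 185 175 194 191 190 197 169 191 189 197 182 200 193 201 201 191 198 194 202 204 206 205 205 194 201 204 203 193 199 195
 120 202 203 213 212 177 107 102 110 101 173 190 113 116 115 115 115 119 132 201 191 200 201 195 198 193 205 205 207 206 203 195 200 205 202 194 197 197
 123 120 117 122 120 118 116 110 115 106 116 110 115 114 119 116 114 115 115 128 193 199 200 196 200 195 205 205 206 206 205 193 199 201 202 194 196 198
 124 120 118 123 128 122 118 109 110 108 115 113 112 115 119 115 112 116 115 113 191 197 202 195 201 192 203 205 206 206 205 196 197 203 204 195 196 198
 123 121 117 122 127 122 116 111 112 107 115 137 114 113 120 117 111 114 
[... 2936 characters left out ...]
32  34  37  39  40  40  42  41  43  42  43 126 139
 198 193 206 213 200 198 204 212 202 192 188 191 184 177 192 115  42  38  35  34  33  26 139 116  25  32  37  34  38  40  38  40  44  42  43  42  67 113
 200 192 206 214 202 194 201 211 202 197 190 192 186 180 185 175 139  39  37  35  28  78 139  24  30  37  39  36  28  36  39  37  41  43  40  39  41  53
 201 194 206 213 203  42  50  48  46  47  44  43  41  40  41  36  37  36  37  37  33  27  31  30  32  37  33  31  39  39  33  38  38  39  41  37  38  39
 204 193 202 212  43  52  46  49  46  41  46  45  42  42  35  34  35  38  32  35  30  33  26  29  20  30  31  34  37  34  37  39  34  37  38  35  37  35
[-0.45801733  0.11811716 -3.10917249]
```

{"op": "arm_command", "data": {"targets": [[0, -16, 0, 0, 0.1], [0, -28, 0, 0, 0.1], [0, -37, 0, 0, 0.1], [0, -42, 0, 0, 0.1], [0, -44, 0, 0, 0.1]]}}

```text
t: 20.05
eef_pos: [433.0, 17.3, 185.0]
tcp_rot: [3.141, 0.0, 1.52]
ft_force: [-0.0, -0.1, -3.9]
opening: 0.274
grip_force: 30.0
```

Run:
```python
from h import *
goto(755,220,168,1.52)
c=wrist(); g=cv2.cvtColor(c["frame"],cv2.COLOR_RGB2GRAY)
b=g[180:246:5,215:340:5]
print("\n".join("".join("%4d"%x for x in r) for r in b))
```

```text
delta [218.8 311.2  17. ] roll -0.0 rows>= 9.0 at [433.   17.3 185. ] [3.141 0.    1.52 ] t 20.05 open 0.27
 126 119 114 119 127 120 139 138 138 137 138 137 136 140 135 192 141 142 142 143 143 143 144 143 144
 127 120 116 117 127 121 135 136 138 137 138 139 137 141 141 141  41  50  54  52  54  51  51 134 147
 125 122 114 118 126 123 140 138 139  35  41  34 117 143 139  32  51  47  48  53  51  51  52  49 147
 127 123 117 120 127 124 139 108  40  40  48  42  33  34 141  42  44  46  48  49  49  50  47  50 148
 124 121 114 119 126 123 138  47  49  47  49  44  46  38  37  47  38  46  44  50  43  49  46  51 145
 175 121 117 117 122 124  42  47  47  50  44  49  44  42  37  41  45  44  36  41  40  43  43  45  97
 210 207 199 198 208 214  46  46  41  48  43  44  41  43  35  58  41  36  36  42  39  43  42  45  45
 208 210 200 197 205 214  46  47  45  45  39  43  39  37  35 141  30  35  36  39  43  39  40  42  40
 208 213 201 196 201 212  42  46  40  41  41  42  37  38  32 140  30  37  34  40  40  39  39  45  42
 207 212 200 196 202 212 124  38  38  38  41  39  37  36 128 138  39  35  34  39  39  38  38  42  44
 207 213 202 193 199 212 165  93  39  39  34  36  33  85 135  27  33  39  38  38  35  38  40  41  41
 205 212 203 196 200 214 183 137  32  37  34  34  30 140  25  33  30  35  34  39  35  39  35  41  44
  47  43  45  46  42  43  40  36  36  39  36  36  38  29  33  25  32  39  34  40  36  38  32  37  39
  46  43  43  43  43  39  39  43  37  36  36  28  32  31  28  31  31  29  36  38  33  35  34  35  41
```

{"op": "arm_command", "data": {"targets": [[2, 3, 0, 0, 0.1], [7, 10, 1, 0, 0.1], [14, 20, 1, 0, 0.1], [23, 33, 2, 0, 0.1], [34, 49, 3, 0, 0.1]]}}

```text
t: 20.6
eef_pos: [485.4, 49.6, 181.8]
tcp_rot: [3.141, 0.0, 1.52]
ft_force: [-0.4, -0.4, -3.4]
opening: 0.272
grip_force: 30.0
```

{"op": "arm_command", "data": {"targets": [[14, 20, 1, 0, 0.1], [30, 43, 2, 0, 0.1], [47, 67, 4, 0, 0.1], [64, 92, 5, 0, 0.1], [82, 116, 6, 0, 0.1]]}}

```text
t: 21.1
eef_pos: [605.9, 126.4, 175.3]
tcp_rot: [-3.141, 0.0, 1.52]
ft_force: [-0.0, -0.2, -3.7]
opening: 0.27
grip_force: 30.0
```

{"op": "arm_command", "data": {"targets": [[17, 25, 1, 0, 0.1], [34, 49, 2, 0, 0.1], [51, 72, 4, 0, 0.1], [64, 92, 5, 0, 0.1], [76, 108, 6, 0, 0.1]]}}

```text
t: 21.6
eef_pos: [717.2, 197.1, 168.6]
tcp_rot: [-3.141, 0.0, 1.521]
ft_force: [-1.0, -0.1, -3.8]
opening: 0.272
grip_force: 30.0
```

{"op": "arm_command", "data": {"targets": [[10, 13, 1, 0, 0.1], [17, 23, 1, 0, 0.1], [23, 30, 2, 0, 0.1], [26, 35, 2, 0, 0.1], [27, 37, 2, 0, 0.1]]}}

```text
t: 22.1
eef_pos: [754.3, 220.8, 167.3]
tcp_rot: [-3.141, 0.0, 1.52]
ft_force: [-0.2, -0.1, -2.8]
opening: 0.274
grip_force: 30.0
```

Run:
```python
from h import *
goto(755,220,168,1.52)
c=wrist(); g=cv2.cvtColor(c["frame"],cv2.COLOR_RGB2GRAY)
b=g[170:246:5,215:340:5]
print("\n".join("".join("%4d"%x for x in r) for r in b))
```

```text
delta [-0.8  0.7 -0.7] roll 0.0 rows>= 1.0 at [754.3 220.8 167.3] [-3.141  0.     1.52 ] t 22.1 open 0.27
  46  51 102  51  53  55 153 156 158 158 156 156 150 103 105 114 115 117 117 120 119 116 119 117 118
  44  43 105  51  49  50 156 156 159 160 155 158  97  96  98  99  99 103 103 101 101 102 103 104 103
  43  44  90  50  49  48 155 156 158 159 156 157 159 158 157 245 163 161 164 164 163 164 166 164 163
  36  39  72  47  50  49 156 157 155 158 158 157 161 162 160 166  50  59  61  57  59  62  55 162 167
  53  97  90  46  51  49 156 156 153  32  35  36 132 160 160  41  53  52  59  56  57  58  55  51 166
  29  98  96  47  46  48 157  90  38  45  47  43  42  37 161  46  54  55  55  58  55  54  52  49 168
  30  96  95  52  48  49 138  44  43  46  51  47  42  38  52  50  48  50  53  50  52  49  53  51 168
  91  94  94  63  49  49  36  44  40  46  45  46  48  43  40  46  46  48  45  47  46  46  44  51  87
  96  94  91  68  47  47  44  41  43  47  46  44  39  37  35  40  41  42  41  43  41  45  44  47  51
  85  47  80  69  49  47  36  39  37  37  38  40  40  42  39 160  36  41  42  40  42  42  47  46  48
  36  34  27  75  46  48  34  31  37  41  39  36  41  37  26 158  33  35  42  40  43  42  45  43  46
  57  43  37  87  43  42 105  35  35  38  35  37  35  34 162 161  38  34  42  40  41  43  47  46  47
  51  37  36  90  46  48 129 104  34  33  36  40  40 116 154  27  38  39  42  42  41  46  43  45  45
  49  28  34  91  45  55 118 155  28  36  33  30  18 159  25  28  36  41  39  40  39  42  42  47  45
  33  32  35  31  35  38  35  32  36  34  33  30  19  28  26  26  38  35  36  39  42  42  42  44  42
  38  36  35  34  33  32  34  35  31  32  40  31  25  27  24  30  35  37  30  40  37  38  40  42  38
```

{"op": "arm_command", "data": {"targets": [[2, -3, 0, 0, 0.1], [3, -15, 0, 0, 0.1], [3, -56, 0, 0, 0.1], [3, -13, 0, 0, 0.1], [3, 32, 0, 0, 0.1]]}}

```text
t: 22.65
eef_pos: [783.4, 221.8, 168.1]
tcp_rot: [-3.137, 0.001, 1.521]
ft_force: [2.2, 0.7, -0.8]
opening: 0.274
grip_force: 30.0
```

{"op": "arm_command", "data": {"targets": [[0, 6, 0, 0, 0.1], [0, 6, 0, 0, 0.1], [0, 6, 0, 0, 0.1], [0, 6, 0, 0, 0.1]]}}

```text
t: 23.05
eef_pos: [791.3, 221.6, 168.5]
tcp_rot: [-3.142, 0.0, 1.52]
ft_force: [-0.9, -0.3, -2.6]
opening: 0.27
grip_force: 30.0
```

Run:
```python
from h import *
goto(490,-320,240,1.444)
c=wrist(); np.save('w12.npy',c['world_from_camera']); save(c,'w12a.png',(0,0,500,300),1.2); 
t,_=cam("top"); save(t,"t12.png",(140,110,480,310),1.7)
a=cv2.imread("pics/w12a.png");b=cv2.imread("pics/t12.png"); b=cv2.resize(b,None,fx=0.68,fy=0.68)
o=np.zeros((a.shape[0]+b.shape[0],600,3),np.uint8); o[:a.shape[0],:a.shape[1]]=a; o[a.shape[0]:,:b.shape[1]]=b
cv2.imwrite("pics/combo.png",o[:600]); print(o.shape)
```

```text
delta [-556.1 -273.6  -71.5] roll 4.4 rows>= 14.0 at [791.3 221.6 168.5] [-3.142  0.     1.52 ] t 23.05 open 0.27
(591, 600, 3)
```

View pics/combo.png

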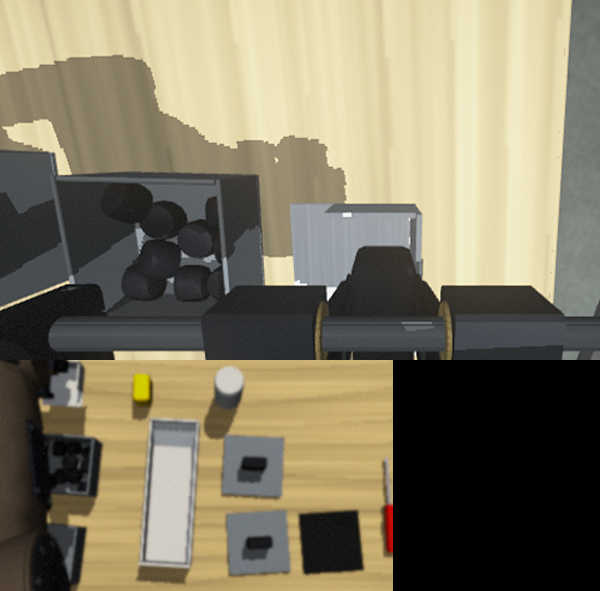

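All eight feet are out of the tray, the scoop is empty, and the two lids and the mat are clear. Next the scoop goes back to the mat.

{"op": "arm_command", "data": {"targets": [[-23, -11, -5, 0, 0.1], [-57, -28, -20, 0, 0.1], [-96, -48, -40, 0, 0.1], [-136, -68, -60, 0, 0.1], [-176, -88, -70, 0, 0.1]]}}

```text
t: 23.65
eef_pos: [694.3, 49.0, 240.3]
tcp_rot: [3.139, 0.0, 1.521]
ft_force: [0.2, -0.3, -1.8]
opening: 0.273
grip_force: 30.0
```

{"op": "arm_command", "data": {"targets": [[-40, -20, -2, 0, 0.1], [-79, -40, -2, 0, 0.1], [-119, -59, -2, 0, 0.1], [-159, -79, -2, 0, 0.1], [-198, -99, -2, 0, 0.1]]}}

```text
t: 24.15
eef_pos: [585.0, -143.8, 240.6]
tcp_rot: [3.141, 0.0, 1.52]
ft_force: [0.6, -1.0, -2.6]
opening: 0.272
grip_force: 30.0
```

{"op": "arm_command", "data": {"targets": [[-40, -20, 0, 0, 0.1], [-74, -37, 0, 0, 0.1], [-108, -54, 0, 0, 0.1], [-136, -68, 0, 0, 0.1], [-159, -79, 0, 0, 0.1]]}}

```text
t: 24.65
eef_pos: [498.1, -298.6, 240.6]
tcp_rot: [3.141, 0.001, 1.519]
ft_force: [0.7, -0.2, -2.3]
opening: 0.268
grip_force: 30.0
```

{"op": "arm_command", "data": {"targets": [[-18, -9, 0, 0, 0.1], [-28, -14, 0, 0, 0.1], [-34, -17, 10, 0, 0.1], [-34, -17, 10, 0, 0.1]]}}

```text
t: 25.05
eef_pos: [480.2, -330.3, 228.6]
tcp_rot: [-3.14, -0.001, 1.52]
ft_force: [-0.5, 0.5, -2.4]
opening: 0.273
grip_force: 30.0
```

Run:
```python
from h import *
goto(481,-330,73,1.52)
c=wrist(); g=cv2.cvtColor(c["frame"],cv2.COLOR_RGB2GRAY)
print(proj(c,[460,-329,4])); cv2.imwrite("pics/z.png",g)
m=((g<75)).astype(np.uint8)
for v in range(100,235,15):print(v,"".join(str(x) for x in m[v,200:420:3]))
```

```text
delta [1.000e-01 1.000e+00 1.556e+02] roll -0.0 rows>= 4.0 at [ 480.2 -330.3  228.6] [-3.14e+00 -1.00e-03  1.52e+00] t 25.05 open 0.27
(np.float64(303.5719788124687), np.float64(184.52740286354052))
100 00000000000000000000000000000000000000000000000000000000000000000000000000
115 00000000000000000000000000000000000000000000000000000000000000000000000000
130 00000000000000000000000000000000000000000001111111000000000000000000000000
145 00000000000000000111111111111111111111111111111111000000000000000000000000
160 00000000000000000111111111111111111111111111111111100000000000000000000000
175 00000000000000000000000000000000000000000000000000100000000000000000000000
190 00000000000000000000000000000000000000000000000000010000000000000000000000
205 00000000000000000000000000000000000111111111110000010000000000000000000000
220 00000000000000000000000000000000111111111111111110011000000000000000000000
```

{"op": "arm_command", "data": {"targets": [[0, 0, 40, 0, 0.1], [0, 0, 85, 0, 0.1], [0, 0, 125, 0, 0.1], [0, 0, 147, 0, 0.1], [0, 0, 156, 0, 0.1]]}}

```text
t: 25.6
eef_pos: [480.6, -329.2, 71.8]
tcp_rot: [-3.139, -0.002, 1.521]
ft_force: [0.4, 0.1, -1.9]
opening: 0.27
grip_force: 30.0
```

{"op": "arm_command", "data": {"targets": [[0, 0, 1, 0, 0.1], [0, 0, 2, 0, 0.1], [0, 0, 2.5, 0, 0.1], [0, 0, 2.5, 0, 0.1]]}}

```text
t: 26.0
eef_pos: [481.1, -330.8, 72.5]
tcp_rot: [3.14, 0.001, 1.52]
ft_force: [-0.9, 0.8, -2.8]
opening: 0.275
grip_force: 30.0
```

{"op": "arm_command", "data": {"targets": [[0, 0, 0, 0, 0.6], [0, 0, 0, 0, 0.6], [0, 0, 0, 0, 0.6], [0, 0, 0, 0, 0.6], [0, 0, 0, 0, 0.6]]}}

```text
t: 26.5
eef_pos: [480.8, -330.7, 71.5]
tcp_rot: [3.141, 0.0, 1.52]
ft_force: [-0.8, 0.3, 0.8]
opening: 0.588
grip_force: 0.0
```

{"op": "arm_command", "data": {"targets": [[0, 0, 0, 0, 0.8], [0, 0, -10, 0, 0.8], [0, 0, -30, 0, 0.8], [0, 0, -65, 0, 0.8], [0, 0, -105, 0, 0.8]]}}

```text
t: 27.0
eef_pos: [480.3, -330.3, 177.6]
tcp_rot: [-3.14, -0.001, 1.52]
ft_force: [0.7, -0.8, 0.1]
opening: 0.795
grip_force: 0.0
```

Run:
```python
from h import *
goto(461,-240,240,1.52)
```

```text
delta [ 89.2 -24.  -62.3] roll -0.0 rows>= 3.0 at [ 480.3 -330.3  177.6] [-3.14e+00 -1.00e-03  1.52e+00] t 27.0 open 0.79
```

{"op": "arm_command", "data": {"targets": [[35, -9, -30, 0, 0.8], [75, -20, -58, 0, 0.8], [89, -24, -62, 0, 0.8], [89, -24, -62, 0, 0.8], [89, -24, -62, 0, 0.8]]}}

```text
t: 27.5
eef_pos: [461.5, -240.9, 238.2]
tcp_rot: [3.142, 0.0, 1.52]
ft_force: [-0.3, -0.7, -0.3]
opening: 0.801
grip_force: 0.0
```

```bash
cat >> h.py <<'E'
def rects(c,z,zk,roi=(0,0,640,245)):
    W=c["world_from_camera"]; f=c["frame"]; hsv=cv2.cvtColor(f,cv2.COLOR_RGB2HSV); x0,y0,x1,y1=roi
    for nm,m,zz,amin in(("grey",((hsv[:,:,1]<75)&(hsv[:,:,2]>75)&(hsv[:,:,2]<190)),z,3000),("black",(hsv[:,:,2]<72),zk,400)):
        m=m.astype(np.uint8); n=np.zeros_like(m); n[y0:y1,x0:x1]=m[y0:y1,x0:x1]
        n=cv2.morphologyEx(n,cv2.MORPH_OPEN,np.ones((3,3)))
        cs,_=cv2.findContours(n,cv2.RETR_EXTERNAL,cv2.CHAIN_APPROX_NONE)
        for k in cs:
            if cv2.contourArea(k)>amin:
                P=np.array([pix(c,*p[0],zz)[:2] for p in k],np.float32); r=cv2.minAreaRect(P)
                print(nm,np.round(r[0],1),np.round(r[1],1),round(r[2],1),"px",cv2.boundingRect(k))
E
python3 - <<'E'
from h import *
goto(461,-240,240,1.52)
c=wrist(); np.save('w13.npy',c['world_from_camera']); save(c,"w13.png"); rects(c,12,62)
E
```

```text
delta [ 0.9 -0.5 -1.8] roll 0.0 rows>= 1.0 at [ 461.5 -240.9  238.2] [3.142 0.    1.52 ] t 27.5 open 0.8
grey [ 458.7 -172.8] [132.7 130.8] 3.5 px (256, 71, 115, 116)
grey [ 695.1 -141.7] [324.5 163.6] 16.3 px (386, 0, 254, 169)
grey [ 228.5 -143.2] [217.3 306.8] 43.4 px (0, 0, 256, 236)
black [ 664.6 -311. ] [ 7.7 99.8] 87.2 px (450, 238, 84, 7)
black [ 253.6 -290.8] [ 7.7 98.5] 87.2 px (106, 238, 83, 7)
black [ 459.8 -280.3] [108.2  59.9] 3.0 px (271, 196, 96, 49)
black [ 460.1 -172.9] [23.2 48.7] 3.3 px (302, 108, 25, 46)
black [ 613.6 -163.3] [47.9 38.6] 87.2 px (437, 91, 39, 47)
black [ 759.9 -133.2] [88.1 18.2] 8.4 px (554, 60, 86, 30)
black [153.  -71.9] [87.8 23. ] 73.5 px (0, 0, 24, 87)
```

```bash
python3 -c "
from h import *
goto(459.3,-172.9,25,1.631)"
```

```text
delta [ 68.1  -5.4 212.8] roll -6.4 rows>= 5.0 at [ 461.4 -241.2  237.8] [-3.141 -0.     1.52 ] t 27.55 open 0.8
```

{"op": "arm_command", "data": {"targets": [[30, -2, 10, -3, 0.7], [60, -5, 40, -6, 0.7], [68, -5, 85, -6.4, 0.7], [68, -5, 132, -6.4, 0.7], [68, -5, 175, -6.4, 0.7]]}}

```text
t: 28.05
eef_pos: [459.5, -172.7, 60.7]
tcp_rot: [-3.141, -0.0, 1.631]
ft_force: [0.3, -0.9, -0.2]
opening: 0.697
grip_force: 0.0
```

{"op": "arm_command", "data": {"targets": [[0, 0, 20, 0, 0.7], [0, 0, 33, 0, 0.7], [0, 0, 37, 0, 0.6], [0, 0, 38, 0, 0.3], [0, 0, 38, 0, 0.1]]}}

```text
t: 28.55
eef_pos: [459.9, -172.8, 25.5]
tcp_rot: [3.141, 0.0, 1.631]
ft_force: [-0.7, -0.3, 0.5]
opening: 0.505
grip_force: 0.0
```

{"op": "arm_command", "data": {"targets": [[0, 0, 0, 0, 0.1], [0, 0, 0, 0, 0.1], [0, 0, 0, 0, 0.1], [0, 0, 0, 0, 0.1], [0, 0, 0, 0, 0.1]]}}

```text
t: 29.05
eef_pos: [460.0, -172.4, 25.9]
tcp_rot: [3.141, 0.001, 1.632]
ft_force: [-0.7, -0.2, 5.9]
opening: 0.251
grip_force: 30.0
```

```bash
python3 -c "
from h import *
goto(459.3,-172.9,25,1.631)
print(env.state()['grip_force'])"
```

```text
delta [-0.4 -0.7  0.9] roll 0.0 rows>= 1.0 at [ 460.  -172.4   25.9] [3.141e+00 1.000e-03 1.632e+00] t 29.05 open 0.25
29.998194873332977
```

```bash
python3 -c "
from h import *
goto(438,168,270,1.49)"
```

```text
delta [ 341.    -1.  -244.3] roll 8.1 rows>= 10.0 at [ 460.  -172.4   25.9] [3.141e+00 1.000e-03 1.632e+00] t 29.05 open 0.25
```

{"op": "arm_command", "data": {"targets": [[0, 0, -15, 0, 0.1], [0, 0, -45, 0, 0.1], [5, 0, -85, 1, 0.1], [20, 0, -125, 2, 0.1], [45, 0, -160, 3, 0.1]]}}

```text
t: 29.55
eef_pos: [457.0, -127.5, 187.3]
tcp_rot: [3.141, 0.001, 1.577]
ft_force: [1.0, 0.5, -0.9]
opening: 0.25
grip_force: 30.0
```

{"op": "arm_command", "data": {"targets": [[35, 1, -28, 1, 0.1], [75, 4, -52, 2, 0.1], [115, 6, -70, 3, 0.1], [155, 8, -82, 4, 0.1], [195, 10, -84, 5, 0.1]]}}

```text
t: 30.05
eef_pos: [465.4, 69.3, 270.9]
tcp_rot: [3.139, -0.0, 1.491]
ft_force: [0.8, -0.3, -0.5]
opening: 0.25
grip_force: 30.0
```

```bash
python3 -c "
from h import *
goto(438,168,270,1.49)
print(env.state()['grip_force'])"
```

```text
delta [ 96.2 -35.1   0.9] roll 0.1 rows>= 3.0 at [465.4  69.3 270.9] [ 3.139 -0.     1.491] t 30.05 open 0.25
29.99544382095337
```

{"op": "arm_command", "data": {"targets": [[36, -13, 0, 0, 0.1], [68, -25, 0, 0, 0.1], [90, -33, 0, 0, 0.1], [96, -35, 0, 0, 0.1], [96, -35, 0, 0, 0.1]]}}

```text
t: 30.55
eef_pos: [437.7, 166.5, 269.3]
tcp_rot: [-3.141, 0.0, 1.494]
ft_force: [-0.5, -1.1, -1.0]
opening: 0.249
grip_force: 30.0
```

```bash
cat >> h.py <<'E'
def tubfit(c,x0,y0,yaw,z=80,s=59,span=14):
    """fit the tub's outer rim lines: left, right, far edges by searching the strongest saturation step near the guess"""
    hsv=cv2.cvtColor(c["frame"],cv2.COLOR_RGB2HSV); S=cv2.GaussianBlur(hsv[:,:,1],(3,3),0).astype(float)
    from scipy.ndimage import map_coordinates
    Rm=np.array([[np.cos(yaw),-np.sin(yaw)],[np.sin(yaw),np.cos(yaw)]]); out={}
    for nm,n,t in(("+x",[1,0],[0,1]),("-x",[-1,0],[0,1]),("+y",[0,1],[1,0]),("-y",[0,-1],[1,0])):
        res=[]
        for a in np.linspace(-50,50,41):
            ds=np.arange(-span,span,0.5); P=[np.r_[np.array([x0,y0])+Rm@(np.array(n)*(s+d)+np.array(t)*a),z] for d in ds]
            uv=np.array([proj(c,p) for p in P])
            if (uv<2).any() or (uv[:,0]>637).any() or (uv[:,1]>240).any(): continue
            v=map_coordinates(S,[uv[:,1],uv[:,0]],order=1); gdt=v[6:]-v[:-6]; i=gdt.argmax()
            if gdt[i]>25: res.append((a,ds[i]+1.5))
        if len(res)>6:
            r=np.array(res); k=abs(r[:,1]-np.median(r[:,1]))<5; p=np.polyfit(r[k,0],r[k,1],1); out[nm]=(round(np.median(r[k,1]),1),round(p[0],3),k.sum())
    return out
E
python3 - <<'E'
from h import *
goto(438,168,270,1.49)
c=wrist(); np.save('w14.npy',c['world_from_camera']); save(c,"w14.png")
print(proj(c,[438,256,80]))
for y in(250,256): print(tubfit(c,438,y,-0.08))
E
```

```text
delta [ 1.5  0.2 -0.7] roll 0.2 rows>= 1.0 at [437.7 166.5 269.3] [-3.141  0.     1.494] t 30.55 open 0.25
(np.float64(313.0754455505233), np.float64(111.05338254791118))
{'+x': (np.float64(1.0), np.float64(0.017), np.int64(30)), '-x': (np.float64(-1.0), np.float64(-0.01), np.int64(30)), '+y': (np.float64(5.0), np.float64(-0.018), np.int64(41))}
{'+x': (np.float64(1.5), np.float64(0.016), np.int64(32)), '-x': (np.float64(-1.5), np.float64(-0.013), np.int64(32)), '+y': (np.float64(-0.5), np.float64(-0.018), np.int64(41))}
```

```bash
python3 -c "
from h import *
goto(439.5,255.8,118,1.474)"
```

```text
delta [ 89.8  -5.5 151.3] roll 1.1 rows>= 4.0 at [438.  165.9 269.3] [-3.142  0.     1.493] t 30.6 open 0.25
```

{"op": "arm_command", "data": {"targets": [[35, -2, 0, 0.5, 0.1], [70, -4, 20, 1.1, 0.1], [89, -5.5, 60, 1.1, 0.1], [90, -5.5, 105, 1.1, 0.1], [90, -5.5, 140, 1.1, 0.1]]}}

```text
t: 31.1
eef_pos: [439.6, 255.5, 127.2]
tcp_rot: [-3.141, 0.001, 1.473]
ft_force: [0.3, 0.5, -1.2]
opening: 0.25
grip_force: 30.0
```

{"op": "arm_command", "data": {"targets": [[0, 0, 8, 0, 0.1], [0, 0, 11, 0, 0.1], [0, 0, 11, 0, 0.1], [0, 0, 11, 0, 0.1]]}}

```text
t: 31.5
eef_pos: [440.5, 256.3, 120.0]
tcp_rot: [3.139, -0.001, 1.472]
ft_force: [-0.2, -0.2, -1.6]
opening: 0.249
grip_force: 30.0
```

```bash
python3 -c "
from h import *
goto(439.5,255.8,98,1.474)"
```

```text
delta [-0.6 -1.  22. ] roll -0.1 rows>= 1.0 at [440.5 256.3 120. ] [ 3.139e+00 -1.000e-03  1.472e+00] t 31.5 open 0.25
```

{"op": "arm_command", "data": {"targets": [[-0.5, -1, 5, 0, 0.1], [-0.5, -1, 10, 0, 0.1], [-0.5, -1, 14, 0, 0.1], [-0.5, -1, 18, 0, 0.1], [-0.5, -1, 21, 0, 0.1]]}}

```text
t: 32.0
eef_pos: [438.5, 255.9, 97.6]
tcp_rot: [-3.142, 0.0, 1.473]
ft_force: [-10.9, -3.1, 41.7]
opening: 0.251
grip_force: 30.0
```

{"op": "arm_command", "data": {"targets": [[0, 0, 1, 0, 0.1], [0, 0, 2, 0, 0.1], [0, 0, 2, 0, 0.1]]}}

```text
t: 32.3
eef_pos: [438.5, 256.0, 97.4]
tcp_rot: [3.14, -0.001, 1.473]
ft_force: [-8.7, -2.9, 31.9]
opening: 0.249
grip_force: 30.0
```

{"op": "arm_command", "data": {"targets": [[0, 0, -2, 0, 0.6], [0, 0, -2, 0, 0.6], [0, 0, -2, 0, 0.6], [0, 0, -2, 0, 0.6], [0, 0, -2, 0, 0.6]]}}

```text
t: 32.8
eef_pos: [438.5, 255.8, 97.1]
tcp_rot: [-3.141, 0.0, 1.473]
ft_force: [0.3, -0.3, -0.0]
opening: 0.58
grip_force: 0.0
```

{"op": "arm_command", "data": {"targets": [[0, 0, 0, 0, 0.7], [0, 0, -15, 0, 0.7], [0, 0, -50, 0, 0.7], [0, 0, -95, 0, 0.7], [0, 0, -140, 0, 0.7]]}}

```text
t: 33.3
eef_pos: [438.2, 255.7, 238.8]
tcp_rot: [-3.141, 0.001, 1.473]
ft_force: [1.4, -0.5, 0.4]
opening: 0.703
grip_force: 0.0
```

Run:
```python
from h import *
goto(614,-230,250,1.571)
c=wrist(); save(c,"w15.png"); rects(c,84,134)
```

```text
delta [-466.2  222.4  -11.1] roll -5.6 rows>= 12.0 at [438.2 255.7 238.8] [-3.141e+00  1.000e-03  1.473e+00] t 33.3 open 0.7
grey [360.7 295.6] [169.3 515.6] 76.4 px (0, 58, 495, 187)
black [287.6 236.1] [ 6.1 78.3] 84.5 px (122, 238, 83, 7)
black [439. 259.] [52.9 22.8] 83.8 px (307, 174, 26, 57)
black [590.7 245.1] [84.3 91.8] 85.7 px (433, 155, 109, 90)
black [532.1 252.7] [86.7 18.7] 86.0 px (410, 152, 24, 93)
```

{"op": "arm_command", "data": {"targets": [[-20, 10, -2, 0, 0.7], [-58, 28, -4, -1, 0.7], [-98, 47, -6, -2, 0.7], [-138, 66, -8, -3, 0.7], [-178, 85, -10, -4, 0.7]]}}

```text
t: 33.85
eef_pos: [506.1, 68.8, 247.3]
tcp_rot: [3.141, 0.0, 1.544]
ft_force: [0.2, 0.5, -0.8]
opening: 0.695
grip_force: 0.0
```

{"op": "arm_command", "data": {"targets": [[-41, 16, 0, 0, 0.7], [-82, 33, 0, 0, 0.7], [-123, 49, 0, -1, 0.7], [-164, 65, 0, -1, 0.7], [-200, 80, 0, -1.6, 0.7]]}}

```text
t: 34.35
eef_pos: [580.4, -133.9, 247.0]
tcp_rot: [-3.142, 0.0, 1.57]
ft_force: [0.5, 0.3, 0.6]
opening: 0.704
grip_force: 0.0
```

Run:
```python
from h import *
goto(614,-230,250,1.571)
```

```text
delta [-96.   33.6  -3. ] roll -0.1 rows>= 3.0 at [ 580.4 -133.9  247. ] [-3.142  0.     1.57 ] t 34.35 open 0.7
```

{"op": "arm_command", "data": {"targets": [[-36, 13, 0, 0, 0.7], [-70, 25, 0, 0, 0.7], [-90, 31, 0, 0, 0.7], [-96, 34, 0, 0, 0.7], [-96, 34, 0, 0, 0.7]]}}

```text
t: 34.85
eef_pos: [614.0, -228.0, 246.8]
tcp_rot: [-3.141, -0.0, 1.57]
ft_force: [-0.7, 0.7, -0.4]
opening: 0.699
grip_force: 0.0
```

Run:
```python
from h import *
goto(614,-230,250,1.571)
c=wrist(); save(c,"w16.png"); rects(c,12,62)
```

```text
delta [-2.  -0.  -3.2] roll -0.1 rows>= 1.0 at [ 614.  -228.   246.8] [-3.141 -0.     1.57 ] t 34.85 open 0.7
grey [ 967.6 -156.8] [291.6  52.9] 88.1 px (557, 0, 83, 238)
grey [ 515.1 -162.5] [661.1 302. ] 0.1 px (0, 0, 504, 245)
black [ 805.7 -291. ] [  7.8 102. ] 90.0 px (434, 238, 84, 7)
black [ 458.3 -271. ] [ 47.9 171. ] 90.0 px (122, 206, 140, 39)
black [ 622.5 -163.6] [48.9 23.1] 87.1 px (316, 111, 22, 46)
black [ 930.2 -193.7] [100.  232.4] 13.7 px (555, 42, 85, 203)
black [907.6 -54.1] [53. 14.] 74.5 px (593, 0, 26, 55)
```

Run:
```python
from h import *
c=wrist(); print(tubfit(c,622.5,-163.6,-0.05,z=12,s=64))
goto(622.5,-163.6,26,1.52)
```

```text
{'+x': (np.float64(0.5), np.float64(0.002), np.int64(41)), '-x': (np.float64(0.0), np.float64(-0.004), np.int64(41)), '+y': (np.float64(0.0), np.float64(0.001), np.int64(41)), '-y': (np.float64(0.5), np.float64(0.003), np.int64(41))}
delta [ 63.    8.8 221.3] roll 2.9 rows>= 6.0 at [ 613.8 -226.7  247.3] [-3.141 -0.     1.571] t 34.95 open 0.7
```

Lid a is pinned down to half a millimetre at (622.5, -163.6), yaw -0.05. Grasp it now.

{"op": "arm_command", "data": {"targets": [[30, 4, 10, 1.5, 0.7], [58, 8, 40, 2.9, 0.7], [63, 9, 85, 2.9, 0.7], [63, 9, 132, 2.9, 0.7], [63, 9, 178, 2.9, 0.7]]}}

```text
t: 35.45
eef_pos: [623.0, -162.8, 68.6]
tcp_rot: [3.14, 0.0, 1.522]
ft_force: [0.1, -0.8, -0.5]
opening: 0.702
grip_force: 0.0
```

{"op": "arm_command", "data": {"targets": [[0, 0, 22, 0, 0.7], [0, 0, 37, 0, 0.7], [0, 0, 43, 0, 0.6], [0, 0, 43, 0, 0.3], [0, 0, 43, 0, 0.1]]}}

```text
t: 35.95
eef_pos: [623.7, -164.8, 27.8]
tcp_rot: [3.14, 0.001, 1.52]
ft_force: [-0.3, -0.1, 1.1]
opening: 0.505
grip_force: 0.0
```

{"op": "arm_command", "data": {"targets": [[0, 0, 0, 0, 0.1], [0, 0, 0, 0, 0.1], [0, 0, 0, 0, 0.1], [0, 0, 0, 0, 0.1], [0, 0, 0, 0, 0.1]]}}

```text
t: 36.45
eef_pos: [623.3, -164.9, 27.0]
tcp_rot: [3.141, 0.0, 1.52]
ft_force: [-1.3, -0.3, 5.9]
opening: 0.25
grip_force: 30.0
```

{"op": "arm_command", "data": {"targets": [[0, 0, -15, 0, 0.1], [0, 0, -45, 0, 0.1], [5, 0, -85, 0, 0.1], [20, 0, -125, 0, 0.1], [45, 0, -165, 0, 0.1]]}}

```text
t: 36.95
eef_pos: [625.0, -120.2, 193.7]
tcp_rot: [3.141, 0.0, 1.518]
ft_force: [1.0, -0.1, -1.0]
opening: 0.251
grip_force: 30.0
```

```bash
python3 -c "
from h import *
goto(620,134,270,1.505)"
```

```text
delta [253.6 -18.3 -76.4] roll 0.8 rows>= 6.0 at [ 625.  -120.2  193.7] [3.141 0.    1.518] t 36.95 open 0.25
```

{"op": "arm_command", "data": {"targets": [[42, -3, -20, 0, 0.1], [86, -6, -45, 0, 0.1], [130, -9, -65, 0.8, 0.1], [172, -12, -76, 0.8, 0.1], [210, -15, -76, 0.8, 0.1]]}}

```text
t: 37.45
eef_pos: [621.0, 92.7, 270.3]
tcp_rot: [3.138, -0.0, 1.506]
ft_force: [0.7, -0.6, -0.7]
opening: 0.25
grip_force: 30.0
```

{"op": "arm_command", "data": {"targets": [[28, -2, 0, 0, 0.1], [40, -3, 0, 0, 0.1], [44, -3, 0, 0, 0.1], [44, -3, 0, 0, 0.1], [44, -3, 0, 0, 0.1]]}}

```text
t: 37.95
eef_pos: [621.0, 133.6, 267.4]
tcp_rot: [-3.141, 0.0, 1.505]
ft_force: [-0.1, -0.2, -0.8]
opening: 0.251
grip_force: 30.0
```

Run:
```python
from h import *
c=wrist(); save(c,"w17.png")
print(tubfit(c,620.2,225,-0.07)); goto(620,134,270,1.505)
g=cv2.cvtColor(c["frame"],cv2.COLOR_RGB2GRAY)
```

```text
{'+x': (np.float64(-1.8), np.float64(0.001), np.int64(32)), '-x': (np.float64(1.5), np.float64(0.004), np.int64(32)), '+y': (np.float64(0.0), np.float64(-0.006), np.int64(41))}
delta [ 0.4 -1.1 -2.6] roll -0.0 rows>= 1.0 at [621.  133.6 267.4] [-3.141  0.     1.505] t 38.0 open 0.25
```

```bash
python3 -c "
from h import *
goto(618.5,224,122,1.498)"
```

```text
delta [ 90.1  -8.5 145.4] roll 0.4 rows>= 4.0 at [621.  133.6 267.4] [-3.141  0.     1.505] t 38.0 open 0.25
```

{"op": "arm_command", "data": {"targets": [[35, -3, 0, 0.4, 0.1], [70, -7, 20, 0.4, 0.1], [89, -8.5, 60, 0.4, 0.1], [90, -8.5, 105, 0.4, 0.1], [90, -8.5, 140, 0.4, 0.1]]}}

```text
t: 38.5
eef_pos: [617.7, 224.7, 125.1]
tcp_rot: [-3.14, 0.001, 1.499]
ft_force: [-0.2, -0.2, -2.1]
opening: 0.252
grip_force: 30.0
```

{"op": "arm_command", "data": {"targets": [[0, 0, 5, 0, 0.1], [0, 0, 5, 0, 0.1], [0, 0, 5, 0, 0.1], [0, 0, 5, 0, 0.1]]}}

```text
t: 38.9
eef_pos: [619.2, 225.0, 124.6]
tcp_rot: [3.138, -0.001, 1.499]
ft_force: [-0.1, -0.2, -1.2]
opening: 0.25
grip_force: 30.0
```

```bash
python3 -c "
from h import *
goto(618.5,224,99.5,1.498)"
```

```text
delta [-1.1 -0.7 25.1] roll 0.0 rows>= 1.0 at [619.2 225.  124.6] [ 3.138e+00 -1.000e-03  1.499e+00] t 38.9 open 0.25
```

{"op": "arm_command", "data": {"targets": [[-1, -0.5, 6, 0, 0.1], [-1, -0.5, 12, 0, 0.1], [-1, -0.5, 17, 0, 0.1], [-1, -0.5, 21, 0, 0.1], [-1, -0.5, 23, 0, 0.1]]}}

```text
t: 39.4
eef_pos: [617.5, 224.2, 99.0]
tcp_rot: [-3.141, 0.0, 1.499]
ft_force: [-5.7, -1.6, 10.4]
opening: 0.252
grip_force: 30.0
```

{"op": "arm_command", "data": {"targets": [[0, 0, 1, 0, 0.1], [0, 0, 1, 0, 0.1]]}}

```text
t: 39.6
eef_pos: [617.6, 224.2, 99.0]
tcp_rot: [3.142, 0.0, 1.499]
ft_force: [-2.8, -0.8, 5.7]
opening: 0.25
grip_force: 30.0
```

{"op": "arm_command", "data": {"targets": [[0, 0, -0.5, 0, 0.6], [0, 0, -0.5, 0, 0.6], [0, 0, -0.5, 0, 0.6], [0, 0, -0.5, 0, 0.6], [0, 0, -0.5, 0, 0.7]]}}

```text
t: 40.1
eef_pos: [617.7, 224.2, 98.8]
tcp_rot: [-3.142, 0.0, 1.499]
ft_force: [-0.6, -0.9, -0.1]
opening: 0.613
grip_force: 0.0
```

{"op": "arm_command", "data": {"targets": [[0, 0, 0, 0, 0.7], [0, 0, -15, 0, 0.7], [0, 0, -50, 0, 0.7], [0, 0, -95, 0, 0.7], [0, 0, -140, 0, 0.7]]}}

```text
t: 40.6
eef_pos: [617.4, 224.1, 241.5]
tcp_rot: [3.142, 0.0, 1.499]
ft_force: [1.4, -0.1, -0.2]
opening: 0.702
grip_force: 0.0
```

{"op": "arm_command", "data": {"targets": [[-25, -10, 0, 0, 0.7], [-65, -25, 0, 0, 0.7], [-110, -40, 0, 0, 0.7], [-140, -50, 0, 0, 0.7], [-150, -52, 0, 0, 0.7]]}}

```text
t: 41.1
eef_pos: [554.1, 76.2, 240.4]
tcp_rot: [3.14, 0.0, 1.497]
ft_force: [0.1, 0.0, 1.2]
opening: 0.7
grip_force: 0.0
```

Run:
```python
from h import *
c=wrist(); save(c,"w18.png"); s,T=tool(); print(s["eef_pos"],s["t"])
print("lidS",tubfit(c,618.5,225,-0.073,z=84,s=64)); rects(c,84,134)
goto(530,150,245,1.48)
```

```text
[554.5928099   76.11323897 240.31899944] 41.15
lidS {'+x': (np.float64(-0.5), np.float64(-0.002), np.int64(34)), '-x': (np.float64(0.5), np.float64(0.009), np.int64(33)), '-y': (np.float64(-0.5), np.float64(-0.0), np.int64(41))}
grey [875.5 119.8] [ 25.9 247.6] 4.2 px (606, 0, 34, 245)
grey [736.4 161.8] [180.7  58.6] 75.8 px (445, 0, 79, 187)
grey [463.6 148.4] [243.6 490.5] 85.9 px (0, 0, 457, 245)
black [403.6  52.5] [ 6.1 78.5] 85.8 px (122, 238, 83, 7)
black [701.1  31.3] [ 7.1 79.7] 85.8 px (434, 237, 84, 8)
black [835.3  71.1] [ 25.2 115.4] 9.5 px (612, 123, 28, 122)
black [613.9 216.7] [48.9 28.9] 85.9 px (361, 0, 38, 67)
black [445.6 236.1] [34.4 39.2] 85.8 px (145, 0, 51, 48)
delta [ 71.9 -30.   -4.7] roll 1.0 rows>= 2.0 at [554.6  76.1 240.3] [3.14  0.    1.497] t 41.15 open 0.7
```

{"op": "arm_command", "data": {"targets": [[35, -38, 0, 0, 0.7], [68, -75, 0, 0, 0.7], [95, -108, 0, 0, 0.7], [102, -122, 0, 0, 0.7], [102, -122, 0, 0, 0.7]]}}

```text
t: 41.65
eef_pos: [439.7, 190.5, 239.6]
tcp_rot: [3.141, -0.0, 1.502]
ft_force: [-0.0, -0.4, 0.5]
opening: 0.702
grip_force: 0.0
```

Run:
```python
from h import *
c=wrist(); print("lidB",tubfit(c,439,255.6,-0.097,z=84,s=64)); goto(480,-330,245,1.52)
t,_=cam("top"); save(t,"t18.png")
m=(t["frame"].max(2)<45).astype(np.uint8)
cs,_=cv2.findContours(m,cv2.RETR_EXTERNAL,cv2.CHAIN_APPROX_NONE)
for k in cs:
    if cv2.contourArea(k)>40: b=cv2.boundingRect(k); print(b,pix(t,b[0]+b[2]/2,b[1]+b[3]/2,5))
```

```text
lidB {'+x': (np.float64(0.0), np.float64(-0.001), np.int64(41)), '-x': (np.float64(0.0), np.float64(0.005), np.int64(41)), '+y': (np.float64(-0.5), np.float64(-0.0), np.int64(41)), '-y': (np.float64(0.5), np.float64(0.001), np.int64(41))}
delta [-515.8   75.    -5.5] roll -1.1 rows>= 12.0 at [441.  189.7 239.6] [ 3.14  -0.     1.501] t 41.7 open 0.7
(203, 255, 11, 49) [428.3 202.3   5. ]
(423, 253, 28, 20) [ 468.6 -356.5    5. ]
(400, 241, 53, 54) [ 456.4 -330.5    5. ]
(52, 230, 141, 170) [343.1 409.    5. ]
(616, 221, 24, 146) [ 394.6 -814.4    5. ]
(176, 192, 27, 21) [618.  255.8   5. ]
(219, 181, 9, 47) [612.9 170.5   5. ]
(242, 0, 214, 65) [1064.6 -145.6    5. ]
```

Run:
```python
from h import *
t,_=cam("top"); print(pix(t,437,263,104),proj(t,[480.8,-330.7,104]),proj(t,[460,-329,4]))
g=t["frame"].max(2)
print("\n".join("".join("%4d"%x for x in r[::2]) for r in g[238:298:2,396:458]))
```

```text
[ 470.1 -332.2  104. ] (np.float64(436.1924256272385), np.float64(258.14391028925263)) (np.float64(425.73678733439743), np.float64(266.51855092618365))
 141 141 146 144 142 144 143 144 143 143 143 140 140 147 149 149 152 146 150 151 144 145 142 142 142 142 141 145 154 154 152
 135 135 136 138 136 134 128 129 124 124 126 125 124 114 109 107 103 105  98  97  88  81  68  72  62  59  66 115 135 138 139
 142 122 105 100  96  82  71  61  66  62  56  48  51  40  37  34  29  27  22  25  22   5  14  20  16  16  29 113 146 145 144
 148  87  32  22  19  21  21  22  12  22  18  19  10  15  15  14  13  19  15  17   8  13  13  14  16  17  29 117 153 157 157
 162 101  22  16  14  19  11  15  18  14  11  17  18  17  19  18  18  20  16  12  20  15  18  16  21  14  24 118 165 162 166
 167 104  22  15  18  11  16  16  15  26  45  51  49  50  41  39  35  38  34  29  31  24  21  22  20  22  24 106 168 175 174
 165 106  22  16  16  19  18  17  25  50 109 109 106 110 100  95  94  94  93  88  85  84  83  79  70  68  63  98 166 178 172
 153  98  19  14  20  17  12  19  33  71 115 105  94  98  72  60  74  82 
[... 2101 characters left out ...]
 13  14  12  17  17  19  21  20  22  18  24  23  18  19  15  21  24 120 168
 170 169 151  51  16  19  16  10  14  16  17  12  12  12  17  19  18  14  15  21  14  17  15  19  20  15  13  16  15  94 159
 169 173 155  64  15  12  17  17  16  15  15  18  15  19  16  18  16  18  16  17   9  15  14  16  16  16  23  24  27  94 156
 160 161 154  87  20  16  11  21  16  17  21  24  28  28  25  24  32  30  33  35  49  55  62  60  63  78 104 110 115 138 164
 160 158 156 109  47  43  60  63  65  69  76 109 111 112 113 116 117 113 117 121 135 145 142 143 141 148 151 154 155 155 154
 163 161 159 153 127 122 142 142 145 145 147 156 152 157 158 159 158 156 157 154 158 160 153 157 153 158 159 159 158 153 151
```

Run:
```python
from h import *
c=wrist(); hsv=cv2.cvtColor(c["frame"],cv2.COLOR_RGB2HSV)
for x in range(500,570,8):
    r=[]
    for y in range(170,330,10):
        u,v=proj(c,[x,y,15]); u=int(u);v=int(v)
        r.append("%4d/%-3d"%(hsv[v,u,2],hsv[v,u,1]) if 0<=u<640 and 0<=v<240 else "   --  ")
    print(x,*r)
```

```text
500  203/60   169/18   168/18   169/21   166/20   167/23   167/23   170/23   166/25   167/21   165/19   168/21   167/21   165/19   166/20   166/20 
508  223/65   156/2    166/18   168/23   169/21   167/21   167/23   168/20   167/21   167/21   165/22   167/21   165/20   168/18   166/20   162/16 
516  225/65   225/65   137/61   136/62   136/62   134/61   134/65   137/69   136/71   122/40   155/12   168/21   166/18   167/20   167/20   166/18 
524  215/68   215/69   128/64   127/62   127/64   125/63   126/65   133/61   129/65   130/63   131/64   131/66   131/68   127/62   219/68   218/68 
532  221/63   225/66   132/62   133/65   134/65   134/65   136/66   133/63   135/64   133/63   134/63   136/62   137/65   136/66   224/65   224/64 
540  218/69   127/64   129/65   129/65   129/61   129/63   127/58   128/66   128/62   126/65   125/65   126/67   127/60   127/66   215/68   217/68 
548  221/66   134/67   132/66   130/65   130/69   130/67   132/66   130/65   130/63   129/63   130/65   131/64   130/65   130/65   218/69   219/66 
556  230/64    67/11    70/7     68/15    82/25   119/56   129/61   137/65   134/65   134/65   134/67   133/67   135/66   135/68   223/64   223/65 
564   62/8     68/8     62/4     63/4     65/8     61/13    64/8     65/16    63/8     63/8     64/4     65/8    134/69   133/71   221/67   220/67
```

The gap between the tubs is bare wood with no foot in it, so nothing spilled there. Handing in.

```bash
python3 -c "
from h import *
print(env.job_done())"
```

```text
the job is handed in; nothing more can be done
None
```

I handed the job in at about 42 s, and the result has not been reported: camera checks show the tray empty with no spilled foot found on the bench, a lid within about 1 mm of centre and square on each tub, and the scoop back in place on its mat, though I could not see every one of the eight feet individually inside the sample's tub.

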